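# Register a spectacle-front blank in its milling fixture and clamp it

## Task

Load the spectacle-front blank into the milling fixture: flat on the bed, nose notch towards the robot, its straight long edge home against both back pins and its right-hand end home against the stop screw under the clamp arm. Push it home gently and by feel, as hard shoves chip the acetate or shift the setting, and only then turn the clamp knob clockwise as far as it goes so that the arm holds the blank there. Leave the other things on the bench where they are.

Things in the scene. Friction and masses are not known exactly. Their poses are not given: they have to be found in the camera images.
- fixture: Milling fixture fixed to the bench: aluminium bed 160 (x) x 270 (y) x 12 mm, origin at the centre of its underside, x away from the operator, y left, z up; bed top at z = 12. At its right end a grey wedge-shaped clamp housing, x -50 to 50, y -135 to -75 mm, 82 mm high at the back; its upper face slopes 35 degrees down to the operator and carries the clamp knob.
- clamp_arm: Steel clamp arm reaching 34 mm left out of the housing, 22 mm wide in x about fixture x = 22 mm, its end at fixture y = -41 mm. Its rubber pad (14 mm across, centred at fixture y = -50 mm) hangs 15 mm above the bed when open, so the blank must be slid in beneath it. Origin: at the pad's underside height where the arm leaves the housing.
- blank: Loose frame-front blank of plain beige acetate, 56 (x) x 150 (y) x 10 mm, about 100 g, origin at the centre of its underside, z up. The edge at +x is straight; the edge at -x has a nose notch in its middle, 40 mm wide (y) and 14 mm deep. At the start it lies on the 2.4 mm thick desk mat left of the fixture.
- edge_left (a point): Point on the blank's straight edge, 45 mm left of its middle (blank frame 28, 45, 5 mm), at half thickness.
- edge_right (a point): Point on the blank's straight edge, 45 mm right of its middle (blank frame 28, -45, 5 mm).
- blank_end (a point): Middle of the blank's right-hand end face (blank frame 0, -75, 7 mm), which must meet the stop screw: a steel screw 12 mm across that projects from the housing's left face under the clamp arm, centred at fixture x = 22 mm, 7 mm above the bed. How far it projects differs from job to job: its face stands somewhere between fixture y = -70 and -60 mm and has to be found by feel.
- clamp_knob (a joint): Clamp knob: a black grip bar 60 mm long, 15 mm wide and 24 mm high on a round foot (42 mm across, to 13 mm out from the face), on the sloping face. 0 = clamp open, 1.4 rad = clamped, at its end stop; grows clockwise as seen by looking down onto the knob. It starts at 0 to 0.25. Turning it draws the clamp arm down 3.8 mm per rad onto the blank; it takes 0.2 to 0.3 Nm and holds where it is left.
- knob_grip (a point): Point on the knob's axis at the grip bar's mid height, 24 mm out from the sloping face (bar: 12 to 36 mm out). z points out along the axis, which leans 35 degrees from vertical towards the operator; x and y turn with the knob: the bar lies along the direction turned 40 degrees from +x towards +y.
- back_pins: The two steel back pins together: each 12 mm across, standing 16 mm above the bed, at y = -35 and +55 mm; their front faces, which the blank's straight edge must meet, lie at x = 50 mm. Origin and axes are the fixture's.
- tweezers: Bystander: steel tweezers lying on the mat behind, between fixture and blank, 14 x 130 x 8 mm.
- lens_blank_1: Bystander: round clear lens blank behind the spectacle-front blank, 68 mm across, 8 mm thick.
- pen_black: Bystander: black pen lying in front of the fixture near the bench edge, 140 mm long.
- mug: Bystander: spotted mug at the right, 93 mm tall.
- tape_roll: Bystander: roll of masking tape lying flat at the front left, 105 mm across, 25 mm high.
- job_pad: Bystander: purple spiral notepad at the right, 148 x 109 x 14 mm, with a pen fixed on it.
- spray_cleaner: Bystander: white bottle behind the fixture, 42 mm wide, 155 mm tall.

How it is judged:
On the way:
1. with the clamp still open, the blank lies home against both back pins and the stop screw (x of edge_left in the frame of fixture between 0.0485 and 0.052 m and x of edge_right in the frame of fixture between 0.0485 and 0.052 m and distance between blank_end and stop_mark below 0.0023 m and angle between blank's own z axis and vertical below 0.03 rad and z of blank in the frame of fixture between 0.009 and 0.0145 m and linear speed of blank below 0.01 m/s and value of joint clamp_knob below 0.45 rad), for 0.2 s.
At the end, for the whole second after the job is handed in: The blank lies flat on the bed at rest, its straight edge within 1.5 mm of both back pins and the middle of its right end within 2.3 mm of the middle of the stop screw's face, and the clamp knob is turned to its end stop (over 1.32 of 1.4 rad), after the blank was home with the clamp still open (x of edge_left in the frame of fixture between 0.0485 and 0.052 m and x of edge_right in the frame of fixture between 0.0485 and 0.052 m and distance between blank_end and stop_mark below 0.0023 m and angle between blank's own z axis and vertical below 0.03 rad and z of blank in the frame of fixture between 0.009 and 0.0145 m and linear speed of blank below 0.01 m/s and value of joint clamp_knob above 1.32 rad); the robot touches nothing.
It fails at once if the blank is rammed against the back pins or the stop screw with more than 45 N (contact force between blank and back_pins above 45 N or contact force between blank and stop_tip above 45 N).
It fails at once if one of the other things on the bench is moved more than 3 cm (distance of any of tweezers, lens_blank_1, pen_black, mug, tape_roll, job_pad, spray_cleaner from where it was at the start of the episode above 0.03 m).
It also fails if it takes over 72 s, if anything falls off the work surface, if the arm or the gripper's body presses on something with over 40 N, if the wrist force passes 120 N, or if a joint passes its speed limit or range.

## Robot

A 6-joint arm with a two-finger parallel gripper is mounted at the origin on a cart in front of the work surface, level with it; the furniture and walls round the work are solid. World frame = base frame: x ahead of the robot, y to its left, z up, the work surface at z = 0. Lengths are in m, angles in rad, forces in N, time in s.
With the tool pointing down it reaches from about 0.375 to 0.925 m from the base axis. Payload 5.7 kg.
Tool frame: the origin (TCP) lies on the centre line of the jaws, within the pads' length; the fingertips stand 25 mm ahead of it and the grasp point (between the pads) lies 6 mm ahead of it (r.nose_length is the distance from the TCP to the fingertips, in m); z points along the fingers, y is the direction in which the jaws open and shut (so a half turn about z gives the same grasp; the last joint's range is limited). The gripper opens to 85 mm and grips with 20 to 120 N. Pads are 22 mm wide; open, the fingers measure 114 mm over their backs; the gripper's body (76 mm by 85 mm) begins 54 mm behind the grasp point. The pads swing forward as they close: fully open they stand 13 mm farther back than shut.
Start: joints at [-1.416, 0.359, 1.51, -0, 1.272, -0.115], TCP at [0.16, -0.578, 0.256] pointing down, gripper open.
Joint ranges: [-2.97, 2.97], [-1.01, 2.36], [0.21, 2.38], [-0.96, 4.11], [0.2, 2.71], [-2.98, 2.98]. Speed limits (rad/s): [2.39, 2.39, 3.14, 3.14, 3.14, 3.14].

## Interface

Orientations are given as a unit quaternion [w, x, y, z].
In Python, from bench import telemetry, viewer, hand_in, r gives the robot as it stands.
- The arm moves only by the tool arm_command, never from a script. Its argument "plan" is a list of rows, each an object with "xyz": the shift along the world's x, y, z in m, a list of three; "delta_rot": the turn, a rotation vector about the world's x, y, z in rad, a list of three; "grip": the opening, from -1 (shut) to 1 (fully open), so that 0 is half open. In form: [{"xyz": [dx, dy, dz], "delta_rot": [wx, wy, wz], "grip": grip}, ...]. A call has exactly 10 rows; each row shifts and turns the pose as measured when the row begins; what a row does not reach is not made up. A row lasts 1/8 s, in which the tool goes at most 62.5 mm and 10.7 degrees, less where a joint would pass 70% of its speed; a pose out of reach is approached as far as the arm can. A call is refused whole if a number of a shift passes 0.0625 or a number of a turn 0.188, either way. A call with a gripper value outside its range is refused whole. The fingers move at their own pace and stop on an object; "grip_force" is the grip in N (left out, the last holds). Time passes only in rows, so rows that do not move let the fingers close, or fill a call up. It gives the time, the measured TCP pose, the force and the opening at its end, in the units of the state.
- telemetry.observe(): the state, without advancing time (a new reading comes with each control period).
- viewer.camera(name): name is "scene" or "top" or "wrist"; returns the picture (400x640x3 uint8, red, green, blue); there is no depth.
- viewer.calibration(name): a dict with "fx", "fy", "cx", "cy" (pixels), "k1" (the pictures are not rectified: a ray, as slopes to the right and down, at radius r is drawn at 1 + k1 r^2 times it, then the intrinsics apply), "eye" and "orientation" of the camera in the world. Camera axes: x right, y down, z forward; pixel columns grow to the right and rows downward; lengths in m; the calibration is good to about 2 mm. A picture is of the moment at which its call begins: read the wrist's pose just before it. calibration takes no time and is no camera call; for the wrist camera it gives the pose at the moment of the call.
- hand_in(): hands the job in, once; it reports no verdict.
The state is a dict: "time_s": time; "joints": joint angles; "qd": joint speeds; "joint_efforts": joint torques, N m; "position": TCP position; "tcp_rot": TCP orientation; "ft_force": force on the tool from outside, world axes, zero at the start; "wrist_torque": the same for the moment, N m; "finger_gap": finger opening in m.
Only numpy, scipy, OpenCV 4.12 (cv2) and the standard library are available. Lean on these libraries where they do the work, as an engineer would, in place of code of your own. Each camera call takes 0.05 s, during which the arm holds its last target. There are 200 camera calls.

## Working session

There is one attempt and no reset: what is moved stays moved. The work goes in short steps, Python scripts to look and compute and a tool call to move; the robot and the scene stay as the last step left them, time stands still between calls to the robot, and variables do not carry over. Pictures are saved under pics/ and viewed, about 8 in all and at most 12, crops included, and the job is handed in when it is done.

Besides the shell and the picture viewer there is one more tool, called after "Emit:" by a JSON object that holds its "method" and its "body". arm_command: Moves the arm, as the interface text tells. Its arguments: {"type":"object","properties":{"plan":{"type":"array","items":{"type":"object","properties":{"xyz":{"type":"array","items":{"type":"number"}},"delta_rot":{"type":"array","items":{"type":"number"}},"grip":{"type":"number"}}}},"grip_force":{"type":"number"}},"required":["plan"]}

```bash
mkdir -p pics; ls
cat > h.py <<'E'
import numpy as np, cv2
from scipy.spatial.transform import Rotation as R
from bench import telemetry, viewer, hand_in, r
def Q(q): return R.from_quat([q[1],q[2],q[3],q[0]])
def ray(c,px):
    p=np.atleast_2d(np.array(px,float)); d=np.c_[(p[:,0]-c['cx'])/c['fx'],(p[:,1]-c['cy'])/c['fy']]
    s=d.copy()
    for _ in range(30): s=d/(1+c['k1']*(s**2).sum(1,keepdims=True))
    return Q(c['orientation']).apply(np.c_[s,np.ones(len(s))])
def onz(c,px,z):
    v=ray(c,px); e=np.array(c['eye']); return e+v*((z-e[2])/v[:,2])[:,None]
def proj(c,X):
    s=Q(c['orientation']).inv().apply(np.atleast_2d(X)-np.array(c['eye'])); s=s[:,:2]/s[:,2:]
    s=s*(1+c['k1']*(s**2).sum(1,keepdims=True)); return s*[c['fx'],c['fy']]+[c['cx'],c['cy']]
def tri(c1,p1,c2,p2):
    out=[]
    for a,b,ea,eb in zip(ray(c1,p1),ray(c2,p2),[c1['eye']]*9,[c2['eye']]*9):
        ea=np.array(ea);eb=np.array(eb);t=np.linalg.lstsq(np.c_[a,-b],eb-ea,rcond=None)[0]
        A=ea+a*t[0];B=eb+b*t[1]; out.append(np.r_[(A+B)/2,np.linalg.norm(A-B)])
    return np.array(out)
def snap(n,f):
    im=viewer.camera(n); cv2.imwrite(f'pics/{f}.png',im[:,:,::-1]); return im
E
python3 - <<'E'
from h import *
snap('top','top0'); snap('scene','scene0')
for n in ('top','scene'): print(viewer.calibration(n))
s=telemetry.observe(); print(s)
E
```

```text
pics
{'fx': 470.8678421792328, 'fy': 470.8678421792328, 'cx': 323.09991127613785, 'cy': 202.73338317902952, 'k1': -0.09568908220956322, 'eye': array([0.40327423, 0.09048714, 1.46117324]), 'orientation': array([-0.03530379,  0.71053147, -0.7020294 ,  0.03245587])}
{'fx': 504.8950064579847, 'fy': 504.8950064579847, 'cx': 316.4921802246526, 'cy': 200.5726211015927, 'k1': 0.029229221721192765, 'eye': array([0.00161943, 1.07457845, 1.46169206]), 'orientation': array([ 0.08916261, -0.23627685,  0.91111209, -0.32572693])}
{'time_s': 0.1, 'joints': array([-1.41607792e+00,  3.59410972e-01,  1.51131225e+00,  1.80175934e-05,
        1.27249740e+00, -1.15121534e-01]), 'qd': array([-3.75249184e-05, -1.10722606e-03, -5.03215297e-04, -2.61505068e-05,
        8.74113759e-04,  1.63824522e-03]), 'joint_efforts': array([ 5.07267487e-04, -5.28653920e+01, -2.79351211e+01, -1.22567735e-04,
        4.92909254e-03, -4.60482639e-06]), 'position': array([ 0.15984526, -0.57773416,  0.25555526]), 'tcp_rot': array([-8.13995039e-04,  9.90912128e-01,  1.34508332e-01, -7.50745562e-06]), 'ft_force': array([-0.64042572,  0.48609662,  0.34216996]), 'wrist_torque': array([ 0.04004694, -0.030373  , -0.02910317]), 'finger_gap': 0.08535616772735262}
```

View pics/top0.png

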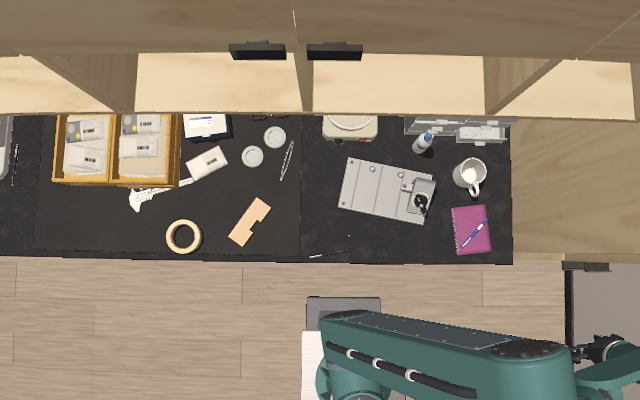

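View pics/scene0.png

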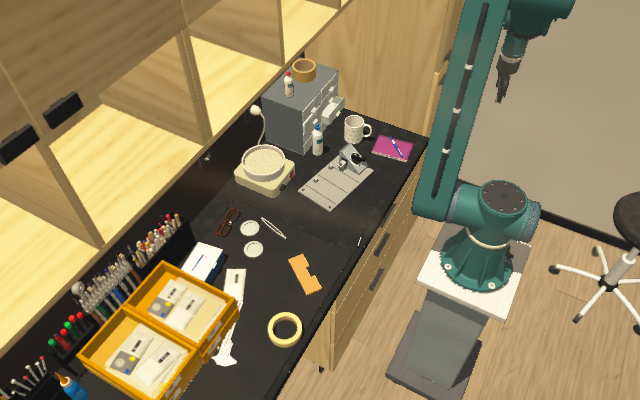

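The top view shows the blank near (250,222), the fixture near (386,190) and its knob near (421,203). In the scene view the blank is near (305,273) and the fixture near (340,178). Next I'll enlarge both views.

Run:
```python
import cv2,numpy as np
a=cv2.imread('pics/top0.png');b=cv2.imread('pics/scene0.png')
f=lambda im,x,y,w,h,s:cv2.resize(im[y:y+h,x:x+w],None,fx=s,fy=s,interpolation=cv2.INTER_CUBIC)
A=f(a,225,140,220,115,3.6)  # 792x414
cv2.imwrite('pics/c1.png',A)
B=np.hstack([f(b,280,240,50,65,8)[:520],f(b,295,138,80,75,5)[:375].copy() if 0 else cv2.copyMakeBorder(f(b,295,138,80,75,5),0,145,0,0,0)])
cv2.imwrite('pics/c2.png',B); print(A.shape,B.shape)
```

```text
(414, 792, 3) (520, 800, 3)
```

View pics/c1.png

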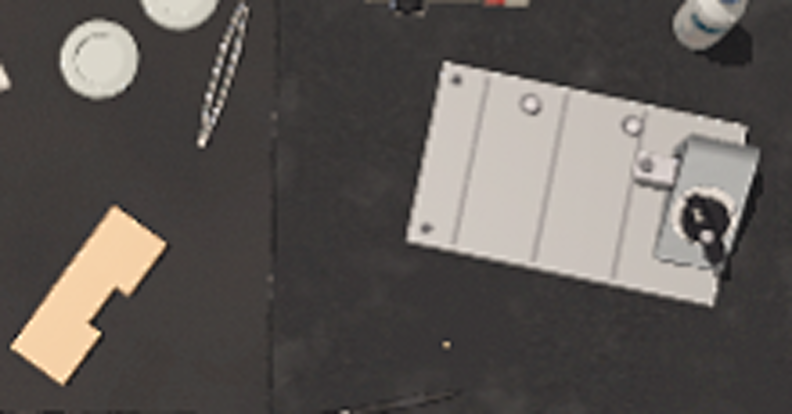

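View pics/c2.png

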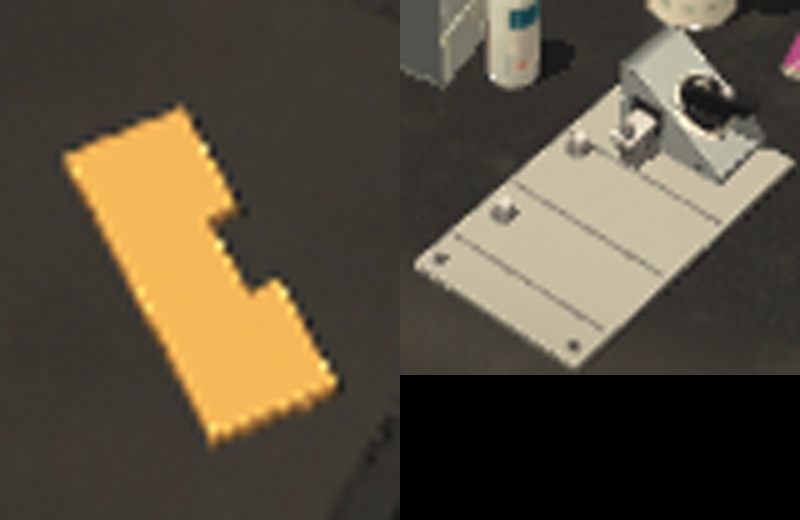

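```bash
cat > m1.py <<'E'
from h import *
ct=viewer.calibration('top');cs=viewer.calibration('scene')
T=lambda l:(np.array(l,float)+.5)/3.6-.5+[225,140]
S1=lambda l:(np.array(l,float)+.5)/8-.5+[280,240]
S2=lambda l:(np.array(l,float)-[400,0]+.5)/5-.5+[295,138]
np.set_printoptions(precision=4,suppress=True)
bt=T([(115,205),(167,243),(64,385),(12,347)]); bs=S1([(65,155),(183,105),(335,385),(212,445)])
print(tri(ct,bt,cs,bs))
ft=T([(445,61),(407,241),(714,306)]);fs=S2([(415,263),(577,368),(795,158)])
print(tri(ct,ft,cs,fs))
def fit(model,P):
    m=model-model.mean(0);q=P[:,:2]-P[:,:2].mean(0)
    th=np.arctan2((m[:,0]*q[:,1]-m[:,1]*q[:,0]).sum(),(m*q).sum())
    c,s=np.cos(th),np.sin(th);Rm=np.array([[c,-s],[s,c]]);t=P[:,:2].mean(0)-Rm@model.mean(0)
    return np.degrees(th),t,np.linalg.norm((Rm@model.T).T+t-P[:,:2],axis=1)
B=np.array([[28,-75],[-28,-75],[-28,75],[28,75]])/1e3
for c,p in((ct,bt),(cs,bs)): print('blank',fit(B,onz(c,p,.0124)))
F=np.array([[80,135],[-80,135],[-80,-135]])/1e3
for c,p in((ct,ft),(cs,fs)): print('fix',fit(F,onz(c,p,.012)))
pins=T([(531,101),(632,124)]);print('pins top',onz(ct,pins,.028))
print('knobtop', onz(ct,T([(702,215)]),.08))
E
python3 m1.py
```

```text
[[ 0.5601  0.3052  0.0021  0.0006]
 [ 0.5279  0.2592  0.0032  0.0004]
 [ 0.4047  0.346   0.0011  0.0013]
 [ 0.4365  0.3927 -0.0026  0.0006]]
[[ 0.6904  0.0195 -0.0016  0.0014]
 [ 0.532   0.0516  0.0013  0.0003]
 [ 0.4792 -0.2132  0.0059  0.0013]]
blank (np.float64(55.1447155375262), array([0.4815, 0.3238]), array([0.0002, 0.0002, 0.0001, 0.0002]))
blank (np.float64(54.65553370197147), array([0.4788, 0.3316]), array([0.0006, 0.0014, 0.0008, 0.0024]))
fix (np.float64(-11.388735424175799), array([ 0.5832, -0.096 ]), array([0.0002, 0.0003, 0.0004]))
fix (np.float64(-10.520755721048852), array([ 0.581 , -0.0889]), array([0.001 , 0.0012, 0.0006]))
pins top [[ 0.6514 -0.0528  0.028 ]
 [ 0.6326 -0.1395  0.028 ]]
knobtop [[ 0.5495 -0.1886  0.08  ]]
```

Emit:
{"method": "arm_command", "body": {"plan": [{"xyz": [0.03,0.045,0.01],"delta_rot": [0,0,0.15],"grip": 1},{"xyz": [0.03,0.045,0.01],"delta_rot": [0,0,0.15],"grip": 1},{"xyz": [0.03,0.045,0.01],"delta_rot": [0,0,0.15],"grip": 1},{"xyz": [0.03,0.045,0.01],"delta_rot": [0,0,0.15],"grip": 1},{"xyz": [0.03,0.045,0.01],"delta_rot": [0,0,0.15],"grip": 1},{"xyz": [0.03,0.045,0],"delta_rot": [0,0,0.15],"grip": 1},{"xyz": [0.03,0.045,0],"delta_rot": [0,0,0.15],"grip": 1},{"xyz": [0.03,0.045,0],"delta_rot": [0,0,0.15],"grip": 1},{"xyz": [0.03,0.045,0],"delta_rot": [0,0,0.15],"grip": 1},{"xyz": [0.03,0.045,0],"delta_rot": [0,0,0.15],"grip": 1}], "grip_force": 25}}

```text
time_s: 1.35
position: [0.464, -0.1151, 0.3041]
tcp_rot: [-0.001, 0.617, 0.787, -0.001]
ft_force: [0.1, -0.8, -0.1]
finger_gap: 0.0856
```

Run:
```python
from h import *
s=telemetry.observe();print(s['time_s'],s['position'],s['joints'],Q(s['tcp_rot']).as_matrix(),r.nose_length)
print(viewer.calibration('wrist'));snap('wrist','w1');print(viewer.calibration('wrist'))
import pickle;pickle.dump(viewer.calibration('wrist'),open('w1.pkl','wb'))
```

```text
1.35 [ 0.46399871 -0.1151039   0.30405914] [-3.86948173e-01  1.37998273e-01  1.69314162e+00 -1.18154183e-03
  1.31344683e+00 -6.26851068e-01] [[-2.37900733e-01  9.71284190e-01 -3.20372761e-03]
 [ 9.71289117e-01  2.37902177e-01  7.16368926e-05]
 [ 8.31753553e-04 -3.09470329e-03 -9.99994865e-01]] 0.025
{'fx': 334.070854538468, 'fy': 334.070854538468, 'cx': 324.2415180188466, 'cy': 201.25392071631518, 'k1': -0.03943416104647869, 'eye': array([ 0.44744739, -0.04858264,  0.42211808]), 'orientation': array([0.13538175, 0.98346194, 0.11935233, 0.01514637])}
{'fx': 334.070854538468, 'fy': 334.070854538468, 'cx': 324.2415180188466, 'cy': 201.25392071631518, 'k1': -0.03943416104647869, 'eye': array([ 0.44956338, -0.04395239,  0.42245266]), 'orientation': array([0.1331302 , 0.98322799, 0.12341457, 0.01754738])}
```

View pics/w1.png

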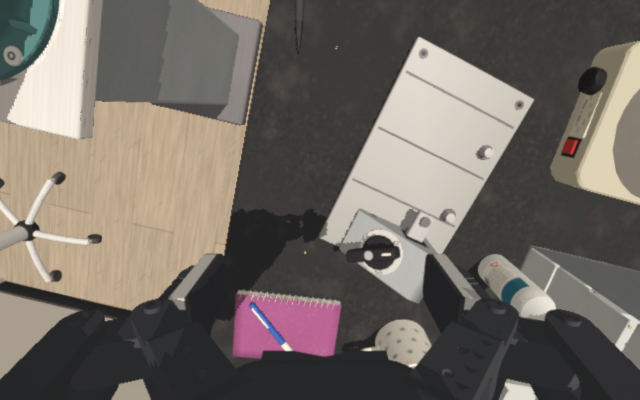

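The wrist view shows the fixture's left corners at (419,37) and (533,99), pin tops at (487,152) and (450,215), and the knob bar lying from (349,255) to (398,255).

```bash
cat >> m1.py <<'E'
print('---wrist')
cw=dict(ct); cw.update(fx=334.0709,fy=334.0709,cx=324.2415,cy=201.2539,k1=-0.039434,eye=np.array([0.44744739,-0.04858264,0.42211808]),orientation=np.array([0.13538175,0.98346194,0.11935233,0.01514637]))
im=cv2.imread('pics/w1.png')
wl=np.array([(533.,99),(419,37),(320,238)])
print('tri',tri(ct,ft,cw,wl)); print(fit(F,onz(cw,wl,.012)))
wp=np.array([(487.,151.5),(450,214.5)]); print('pins tri',tri(ct,pins,cw,wp),onz(cw,wp,.028))
print('knob',onz(cw,[(378,253.5),(349,255),(398,255)],.075))
t0=(0.5832,-0.096,-11.3)
for (x,y,th) in ((0.5832,-0.096,-11.39),):
    a=np.radians(th);Rm=np.array([[np.cos(a),-np.sin(a)],[np.sin(a),np.cos(a)]])
    f=lambda X:np.r_[Rm@np.array(X[:2])+[x,y],X[2]]
    for X in ((.08,.135,.012),(-.08,.135,.012),(-.08,-.135,.012),(.056,.055,.028),(.056,-.035,.028)): print(X,f(X),proj(cw,f(X)))
out=cv2.resize(im[20:320,300:560],None,fx=3,fy=3,interpolation=cv2.INTER_CUBIC)[:,:780]
cv2.imwrite('pics/w1c.png',cv2.resize(out,(520,600)))
E
python3 m1.py | sed -n '/wrist/,$p'
```

```text
---wrist
tri [[ 0.6881  0.0216  0.0094  0.0031]
 [ 0.531   0.052   0.0159  0.0003]
 [ 0.4798 -0.2135  0.0051  0.0024]]
(np.float64(-10.90788767933442), array([ 0.5837, -0.0943]), array([0.0022, 0.0014, 0.0015]))
pins tri [[ 0.6531 -0.0522  0.0147  0.0039]
 [ 0.6351 -0.14    0.0141  0.0034]] [[ 0.6457 -0.0503  0.028 ]
 [ 0.629  -0.1352  0.028 ]]
knob [[ 0.5435 -0.1883  0.075 ]
 [ 0.5121 -0.1979  0.075 ]
 [ 0.5661 -0.1847  0.075 ]]
(0.08, 0.135, 0.012) [0.6883 0.0205 0.012 ] [[534.392  101.1468]]
(-0.08, 0.135, 0.012) [0.5314 0.0521 0.012 ] [[418.3613  37.5678]]
(-0.08, -0.135, 0.012) [ 0.4781 -0.2125  0.012 ] [[317.9046 238.9506]]
(0.056, 0.055, 0.028) [ 0.649  -0.0531  0.028 ] [[488.6596 154.488 ]]
(0.056, -0.035, 0.028) [ 0.6312 -0.1414  0.028 ] [[450.0129 219.4495]]
```

Emit:
{"method": "arm_command", "body": {"plan": [{"xyz": [0.002,0.043,-0.005],"delta_rot": [0,0,0.08],"grip": 1},{"xyz": [0.002,0.044,-0.01],"delta_rot": [0,0,0.08],"grip": 1},{"xyz": [0.002,0.044,-0.01],"delta_rot": [0,0,0.08],"grip": 1},{"xyz": [0.002,0.044,-0.01],"delta_rot": [0,0,0.08],"grip": 1},{"xyz": [0.002,0.044,-0.01],"delta_rot": [0,0,0.08],"grip": 1},{"xyz": [0.002,0.044,-0.01],"delta_rot": [0,0,0.08],"grip": 1},{"xyz": [0.002,0.044,-0.01],"delta_rot": [0,0,0.08],"grip": 1},{"xyz": [0.002,0.044,-0.01],"delta_rot": [0,0,0.08],"grip": 1},{"xyz": [0.002,0.044,-0.01],"delta_rot": [0,0,0.06],"grip": 1},{"xyz": [0,0.035,0],"delta_rot": [0,0,0],"grip": 1}]}}

```text
time_s: 2.65
position: [0.4839, 0.3314, 0.2137]
tcp_rot: [-0.003, 0.297, 0.955, -0.0]
ft_force: [0.2, -0.8, 0.5]
finger_gap: 0.0855
```

Run:
```python
from h import *
viewer.camera('wrist')
s=telemetry.observe();c=viewer.calibration('wrist');snap('wrist','w2')
print(s['time_s'],s['position'],Q(s['tcp_rot']).as_matrix()); print(c)
im=cv2.imread('pics/w2.png')
np.save('c2.npy',c,allow_pickle=True)
hsv=cv2.cvtColor(im,cv2.COLOR_BGR2HSV); m=cv2.inRange(hsv,(8,50,120),(22,160,255))
n,l,st,ce=cv2.connectedComponentsWithStats(m); 
for i in np.argsort(-st[1:,4])[:4]+1: print(st[i],ce[i])
```

```text
2.7 [0.48438033 0.33541807 0.2141224 ] [[-0.82417198  0.56632228 -0.00442984]
 [ 0.5663042   0.8241827   0.00473511]
 [ 0.0063326   0.00139391 -0.99997898]]
{'fx': 334.070854538468, 'fy': 334.070854538468, 'cx': 324.2415180188466, 'cy': 201.25392071631518, 'k1': -0.03943416104647869, 'eye': array([0.42782024, 0.37369041, 0.33259525]), 'orientation': array([0.11787559, 0.87683979, 0.46183746, 0.06295625])}
[    0     0   342   267 19948] [123.62627832 120.57579707]
[ 285  104   61  151 8164] [316.1466193  177.18544831]
[ 412    0  131   74 4023] [470.07481979  40.04772558]
[609  90  29  22  42] [624.35714286 100.83333333]
```

View pics/w2.png

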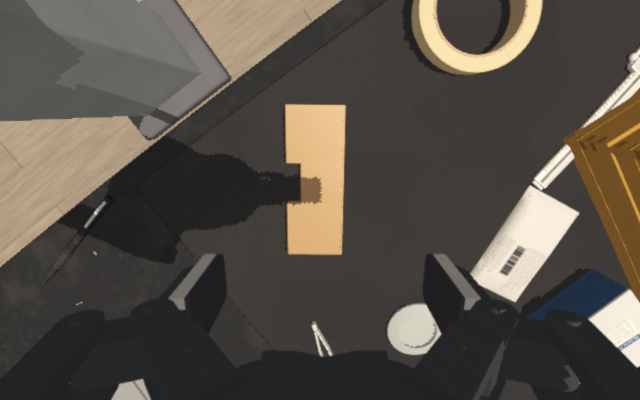

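The wrist view shows the blank with its straight edge at image right. The corners are at (285,104), (346,105), (342,254.5) and (288,254), and the notch floor is at x≈300, y 163–202.

```bash
cat >> m1.py <<'E'
print('---w2')
c2=np.load('c2.npy',allow_pickle=True).item()
w=np.array([(342.5,255),(288,254.5),(285,104),(345.8,104.5)])
print(tri(ct,bt,c2,w)); print(fit(B,onz(c2,w,.0124)))
E
python3 m1.py | sed -n '/w2/,$p'
python3 -c "
from h import *
s=telemetry.observe();print(s['position'],s['tcp_rot'],viewer.calibration('wrist')['eye'])"
```

```text
---w2
[[ 0.5607  0.3053  0.0066  0.0022]
 [ 0.5278  0.2588  0.0075  0.0009]
 [ 0.4033  0.346   0.0011  0.0017]
 [ 0.4363  0.3948 -0.0134  0.0004]]
(np.float64(55.09991210131734), array([0.4812, 0.3271]), array([0.0006, 0.0005, 0.0004, 0.0003]))
[0.48444338 0.33317827 0.21433579] [-2.43255099e-03  2.95882447e-01  9.55220929e-01  7.98255477e-04] [0.42782224 0.37157107 0.33268231]
```

Emit:
{"method": "arm_command", "body": {"plan": [{"xyz": [0.001,-0.001,-0.03],"delta_rot": [0,0,0],"grip": 1},{"xyz": [0,0,-0.03],"delta_rot": [0,0,0],"grip": 1},{"xyz": [0,0,-0.03],"delta_rot": [0,0,0],"grip": 1},{"xyz": [0,0,-0.03],"delta_rot": [0,0,0],"grip": 1},{"xyz": [0,0,-0.025],"delta_rot": [0,0,0],"grip": 1},{"xyz": [0,0,-0.018],"delta_rot": [0,0,0],"grip": 1},{"xyz": [0,0,-0.012],"delta_rot": [0,0,0],"grip": 1},{"xyz": [0,0,-0.006],"delta_rot": [0,0,0],"grip": 1},{"xyz": [0,0,0],"delta_rot": [0,0,0],"grip": 1},{"xyz": [0,0,0],"delta_rot": [0,0,0],"grip": 1}]}}

```text
time_s: 4.0
position: [0.4862, 0.3252, 0.0288]
tcp_rot: [-0.002, 0.298, 0.955, -0.001]
ft_force: [-0.9, 0.2, 0.7]
finger_gap: 0.0855
```

Emit:
{"method": "arm_command", "body": {"plan": [{"xyz": [-0.001,0.006,0],"delta_rot": [0,0,-0.005],"grip": 1},{"xyz": [0,0,0],"delta_rot": [0,0,0],"grip": 0.3},{"xyz": [0,0,0],"delta_rot": [0,0,0],"grip": 0},{"xyz": [0,0,0],"delta_rot": [0,0,0],"grip": -0.3},{"xyz": [0,0,0],"delta_rot": [0,0,0],"grip": -0.3},{"xyz": [0,0,0],"delta_rot": [0,0,0],"grip": -0.3},{"xyz": [0,0,0],"delta_rot": [0,0,0],"grip": -0.3},{"xyz": [0,0,0],"delta_rot": [0,0,0],"grip": -0.3},{"xyz": [0,0,0],"delta_rot": [0,0,0],"grip": -0.3},{"xyz": [0,0,0],"delta_rot": [0,0,0],"grip": -0.3}], "grip_force": 25}}

```text
time_s: 5.25
position: [0.4861, 0.3326, 0.0305]
tcp_rot: [-0.001, 0.3, 0.954, 0.001]
ft_force: [-0.2, 0.2, 0.9]
finger_gap: 0.0414
```

Run:
```python
from h import *
snap('wrist','w3');s=telemetry.observe();print(s['time_s'],s['position'],s['tcp_rot'],s['ft_force'],s['finger_gap'])
```

```text
5.3 [0.48612367 0.33259741 0.03057048] [-8.12325245e-04  3.00193027e-01  9.53877864e-01  7.12699451e-04] [-0.08371     0.52520245  1.2261059 ] 0.04115205174661927
```

View pics/w3.png

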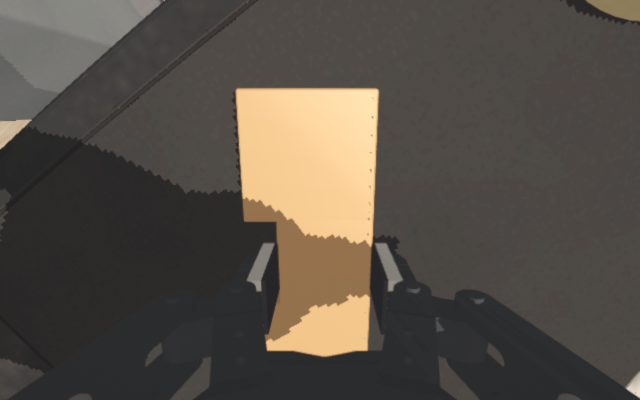

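The blank is held across the notch, with the pads at about x 275 and 375 in the picture. Next I'll lift it and carry it to the fixture.

Emit:
{"method": "arm_command", "body": {"plan": [{"xyz": [0,0,0.045],"delta_rot": [0,0,0],"grip": -0.3},{"xyz": [0,0,0.045],"delta_rot": [0,0,0],"grip": -0.3},{"xyz": [0.013,-0.043,0],"delta_rot": [0,0,-0.14],"grip": -0.3},{"xyz": [0.013,-0.043,0],"delta_rot": [0,0,-0.14],"grip": -0.3},{"xyz": [0.013,-0.043,0],"delta_rot": [0,0,-0.14],"grip": -0.3},{"xyz": [0.013,-0.043,0],"delta_rot": [0,0,-0.14],"grip": -0.3},{"xyz": [0.013,-0.043,0],"delta_rot": [0,0,-0.14],"grip": -0.3},{"xyz": [0.013,-0.043,0],"delta_rot": [0,0,-0.14],"grip": -0.3},{"xyz": [0.013,-0.043,0],"delta_rot": [0,0,-0.14],"grip": -0.3},{"xyz": [0.013,-0.043,0],"delta_rot": [0,0,-0.14],"grip": -0.3}]}}

```text
time_s: 6.55
position: [0.5894, -0.0199, 0.121]
tcp_rot: [-0.002, 0.771, 0.637, 0.001]
ft_force: [0.9, -0.0, -1.4]
finger_gap: 0.0411
```

```bash
cat > where.py <<'E'
from h import *
X0=np.array([.5835,-.095]);th=np.radians(-11.2)
s=telemetry.observe();p=s['position'];M=Q(s['tcp_rot']).as_matrix()
c,sn=np.cos(th),np.sin(th);R2=np.array([[c,sn],[-sn,c]])
np.set_printoptions(precision=4,suppress=True)
print(s['time_s'],p,'fix',R2@(p[:2]-X0),'y head',np.degrees(np.arctan2(M[1,1],M[0,1])),'z',M[:,2],'F fix',R2@s['ft_force'][:2],s['ft_force'][2],'Tq',s['wrist_torque'],s['finger_gap'])
E
python3 where.py
```

```text
6.55 [ 0.5894 -0.0199  0.121 ] fix [-0.0088  0.0748] y head -10.837363392319844 z [-0.0014  0.0035 -1.    ] F fix [0.8506 0.1504] -1.4449182626169894 Tq [ 0.0012 -0.0704 -0.0449] 0.041072265642714816
```

Emit:
{"method": "arm_command", "body": {"plan": [{"xyz": [0.006,-0.01,0],"delta_rot": [0,0,-0.003],"grip": -0.3},{"xyz": [0.005,-0.008,-0.01],"delta_rot": [0,0,0],"grip": -0.3},{"xyz": [0,-0.003,-0.02],"delta_rot": [0,0,0],"grip": -0.3},{"xyz": [0,0,-0.015],"delta_rot": [0,0,0],"grip": -0.3},{"xyz": [0,0,-0.01],"delta_rot": [0,0,0],"grip": -0.3},{"xyz": [0,0,0],"delta_rot": [0,0,0],"grip": -0.3},{"xyz": [0,0,0],"delta_rot": [0,0,0],"grip": -0.3},{"xyz": [0,0,0],"delta_rot": [0,0,0],"grip": -0.3},{"xyz": [0,0,0],"delta_rot": [0,0,0],"grip": -0.3},{"xyz": [0,0,0],"delta_rot": [0,0,0],"grip": -0.3}]}}

```text
time_s: 7.8
position: [0.6008, -0.0407, 0.063]
tcp_rot: [-0.002, 0.77, 0.637, 0.001]
ft_force: [-0.3, 0.1, -1.5]
finger_gap: 0.0407
```

```bash
python3 where.py
python3 - <<'E'
from h import *
c=viewer.calibration('wrist');np.save('c4.npy',c,allow_pickle=True);snap('wrist','w4')
E
```

```text
7.8 [ 0.6008 -0.0407  0.063 ] fix [0.0064 0.0566] y head -10.796894648352163 z [-0.002   0.0041 -1.    ] F fix [-0.3427 -0.0165] -1.4696239393090884 Tq [ 0.0187 -0.0335 -0.0521] 0.04066778281576072
```

View pics/w4.png

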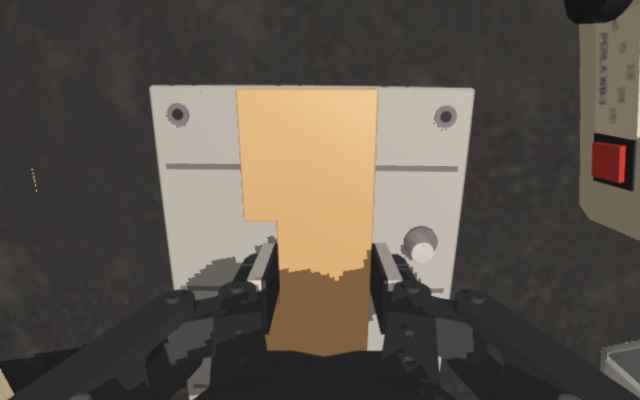

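The wrist view shows the bed's left corners at (151,87) and (474,88), the left pin top at (423,253), and the blank's left corners at (237,90) and (378,89.5).

Run:
```python
from h import *
np.set_printoptions(precision=4,suppress=True)
c=np.load('c4.npy',allow_pickle=True).item()
a=onz(c,[(151,86.5),(474.3,87.5)],.012);print(a,np.linalg.norm(a[0]-a[1]))
d=a[1]-a[0];print('fix yaw',np.degrees(np.arctan2(d[1],d[0])))
m=a.mean(0);u=d[:2]/np.linalg.norm(d[:2]);v=np.array([-u[1],u[0]]);print('origin',m[:2]-.135*v)
p=onz(c,[(423,253)],.028)[0,:2];O=m[:2]-.135*v;print('pin fix',(p-O)@u,(p-O)@v)
b=onz(c,[(237,89.5),(377.8,89)],.045);e=b[1]-b[0];print(b,np.linalg.norm(e),np.degrees(np.arctan2(e[1],e[0])))
k=b[:,:2]-O;print('blank left corners fix',k@u,k@v)
```

```text
[[0.532  0.0529 0.012 ]
 [0.6865 0.0229 0.012 ]] 0.15735422469880275
fix yaw -10.97135991916754
origin [ 0.5835 -0.0946]
pin fix 0.05545482360510201 0.055174997650121904
[[0.5809 0.0399 0.045 ]
 [0.6348 0.0298 0.045 ]] 0.054871681090091454 -10.62647133104188
blank left corners fix [-0.0282  0.0267] [0.1316 0.1319]
```

Emit:
{"method": "arm_command", "body": {"plan": [{"xyz": [0,0,-0.008],"delta_rot": [0,0,-0.003],"grip": -0.3},{"xyz": [0,0,-0.006],"delta_rot": [0,0,0],"grip": -0.3},{"xyz": [0,0,-0.003],"delta_rot": [0,0,0],"grip": -0.3},{"xyz": [0,0,-0.002],"delta_rot": [0,0,0],"grip": -0.3},{"xyz": [0,0,-0.001],"delta_rot": [0,0,0],"grip": -0.3},{"xyz": [0,0,-0.001],"delta_rot": [0,0,0],"grip": -0.3},{"xyz": [0,0,-0.001],"delta_rot": [0,0,0],"grip": -0.3},{"xyz": [0,0,0],"delta_rot": [0,0,0],"grip": -0.3},{"xyz": [0,0,0],"delta_rot": [0,0,0],"grip": -0.3},{"xyz": [0,0,0],"delta_rot": [0,0,0],"grip": -0.3}]}}

```text
time_s: 9.1
position: [0.601, -0.0408, 0.0405]
tcp_rot: [-0.002, 0.772, 0.636, 0.001]
ft_force: [-0.6, 0.1, -2.0]
finger_gap: 0.0408
```

```bash
sed -i 's/-.095\]/-.0946]/;s/-11.2/-11.0/' where.py; python3 where.py
```

```text
9.1 [ 0.601  -0.0408  0.0405] fix [0.0069 0.0561] y head -10.989699391778245 z [-0.0012  0.004  -1.    ] F fix [-0.5691 -0.058 ] -2.0482373730363523 Tq [ 0.028  -0.0093  0.0111] 0.04075413373201524
```

Emit:
{"method": "arm_command", "body": {"plan": [{"xyz": [0,0,-0.001],"delta_rot": [0,0,0],"grip": -0.3},{"xyz": [-0.001,-0.005,0],"delta_rot": [0,0,0],"grip": -0.3},{"xyz": [-0.001,-0.005,0],"delta_rot": [0,0,0],"grip": -0.3},{"xyz": [-0.001,-0.005,0],"delta_rot": [0,0,0],"grip": -0.3},{"xyz": [-0.001,-0.005,0],"delta_rot": [0,0,0],"grip": -0.3},{"xyz": [-0.001,-0.005,0],"delta_rot": [0,0,0],"grip": -0.3},{"xyz": [-0.0005,-0.003,0],"delta_rot": [0,0,0],"grip": -0.3},{"xyz": [-0.0005,-0.002,0],"delta_rot": [0,0,0],"grip": -0.3},{"xyz": [0,0,0],"delta_rot": [0,0,0],"grip": -0.3},{"xyz": [0,0,0],"delta_rot": [0,0,0],"grip": -0.3}], "grip_force": 20}}

```text
time_s: 10.35
position: [0.5953, -0.0729, 0.0402]
tcp_rot: [-0.002, 0.772, 0.636, 0.001]
ft_force: [-0.5, 1.3, 0.5]
finger_gap: 0.0412
```

```bash
python3 where.py
```

```text
10.35 [ 0.5953 -0.0729  0.0402] fix [0.0074 0.0235] y head -11.016918395397933 z [ 0.0001  0.0041 -1.    ] F fix [-0.7437  1.155 ] 0.5223388972330025 Tq [0.075  0.0002 0.0123] 0.04120970709430524
```

Emit:
{"method": "arm_command", "body": {"plan": [{"xyz": [-0.0002,-0.001,0],"delta_rot": [0,0,0],"grip": -0.3},{"xyz": [-0.0002,-0.001,0],"delta_rot": [0,0,0],"grip": -0.3},{"xyz": [-0.0002,-0.001,0],"delta_rot": [0,0,0],"grip": -0.3},{"xyz": [-0.0002,-0.001,0],"delta_rot": [0,0,0],"grip": -0.3},{"xyz": [-0.0002,-0.001,0],"delta_rot": [0,0,0],"grip": -0.3},{"xyz": [-0.0002,-0.001,0],"delta_rot": [0,0,0],"grip": -0.3},{"xyz": [-0.0002,-0.001,0],"delta_rot": [0,0,0],"grip": -0.3},{"xyz": [-0.0002,-0.001,0],"delta_rot": [0,0,0],"grip": -0.3},{"xyz": [-0.0002,-0.001,0],"delta_rot": [0,0,0],"grip": -0.3},{"xyz": [-0.0002,-0.001,0],"delta_rot": [0,0,0],"grip": -0.3}]}}

```text
time_s: 11.6
position: [0.5932, -0.0827, 0.0402]
tcp_rot: [-0.002, 0.772, 0.636, 0.002]
ft_force: [1.8, 5.4, 0.7]
finger_gap: 0.0411
```

```bash
python3 where.py
```

```text
11.6 [ 0.5932 -0.0827  0.0402] fix [0.0073 0.0135] y head -11.014971860688862 z [ 0.0002  0.005  -1.    ] F fix [0.756  5.6633] 0.726653915974275 Tq [ 0.8741 -0.2469  0.0811] 0.0410670209081326
```

Emit:
{"method": "arm_command", "body": {"plan": [{"xyz": [0.0002,0.001,0],"delta_rot": [0,0,0],"grip": -0.3},{"xyz": [0.003,-0.0006,0],"delta_rot": [0,0,0],"grip": -0.3},{"xyz": [0.003,-0.0006,0],"delta_rot": [0,0,0],"grip": -0.3},{"xyz": [0.003,-0.0006,0],"delta_rot": [0,0,0],"grip": -0.3},{"xyz": [0.003,-0.0006,0],"delta_rot": [0,0,0],"grip": -0.3},{"xyz": [0.002,-0.0004,0],"delta_rot": [0,0,0],"grip": -0.3},{"xyz": [0.001,-0.0002,0],"delta_rot": [0,0,0],"grip": -0.3},{"xyz": [0.001,-0.0002,0],"delta_rot": [0,0,0],"grip": -0.3},{"xyz": [0.001,-0.0002,0],"delta_rot": [0,0,0],"grip": -0.3},{"xyz": [0,0,0],"delta_rot": [0,0,0],"grip": -0.3}]}}

```text
time_s: 12.85
position: [0.5981, -0.0831, 0.0407]
tcp_rot: [-0.011, 0.771, 0.637, -0.007]
ft_force: [-1.6, 0.5, 3.1]
finger_gap: 0.0409
```

```bash
python3 where.py
```

```text
12.85 [ 0.5981 -0.0831  0.0407] fix [0.0121 0.0141] y head -10.921425529706235 z [-0.0251  0.0087 -0.9996] F fix [-1.6359  0.1922] 3.104217809742135 Tq [0.1159 0.1154 0.008 ] 0.040938966900625
```

```bash
python3 - <<'E'
from h import *
np.set_printoptions(precision=3,suppress=True)
s=telemetry.observe();print(s['joints'],s['qd'],s['joint_efforts'])
snap('top','top5');snap('scene','scene5');
s=telemetry.observe();print(s['joints'],s['qd'],s['joint_efforts'],s['position'])
a=cv2.imread('pics/top5.png');b=cv2.imread('pics/scene5.png')
cv2.imwrite('pics/c5.png',np.hstack([cv2.resize(a[100:300,280:480],(400,400)),cv2.resize(b[60:260,260:460],(400,400))]))
E
python3 where.py
```

```text
[-0.254  0.63   1.669  0.003  0.87  -0.065] [ 0.001 -0.002 -0.001 -0.     0.001  0.   ] [ -0.363 -58.469 -18.42   -0.132  -0.261  -0.02 ]
[-0.254  0.63   1.669  0.003  0.87  -0.065] [-0.     0.001 -0.    -0.002 -0.001 -0.001] [ -0.339 -57.9   -18.926  -0.086  -0.732  -0.021] [ 0.598 -0.083  0.041]
12.95 [ 0.5981 -0.0831  0.0406] fix [0.0121 0.0141] y head -10.922994746242324 z [-0.0252  0.0087 -0.9996] F fix [-3.429  -0.0215] 4.2620087698938 Tq [ 0.1334  0.3663 -0.0246] 0.040715119475947234
```

View pics/c5.png

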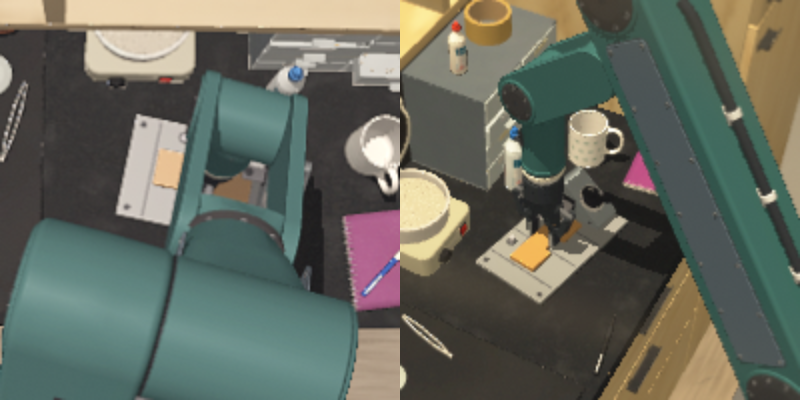

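The crops show the blank on the bed with its left end by the left pin, and nothing obviously fouling the gripper. The tool has tilted slightly and lagged during the x slide. I'll level it, raise it 1.5 mm, back off the stop and try again.

Emit:
{"method": "arm_command", "body": {"plan": [{"xyz": [0,0.001,0.001],"delta_rot": [-0.004,-0.012,0],"grip": -0.3},{"xyz": [0.0003,0.001,0.0005],"delta_rot": [-0.004,-0.012,0],"grip": -0.3},{"xyz": [0,0,0],"delta_rot": [0,0,0],"grip": -0.3},{"xyz": [0.001,-0.0002,0],"delta_rot": [0,0,0],"grip": -0.3},{"xyz": [0.001,-0.0002,0],"delta_rot": [0,0,0],"grip": -0.3},{"xyz": [0.001,-0.0002,0],"delta_rot": [0,0,0],"grip": -0.3},{"xyz": [0.001,-0.0002,0],"delta_rot": [0,0,0],"grip": -0.3},{"xyz": [0.001,-0.0002,0],"delta_rot": [0,0,0],"grip": -0.3},{"xyz": [0,0,0],"delta_rot": [0,0,0],"grip": -0.3},{"xyz": [0,0,0],"delta_rot": [0,0,0],"grip": -0.3}]}}

```text
time_s: 14.2
position: [0.6052, -0.0826, 0.0415]
tcp_rot: [0.001, 0.771, 0.637, 0.001]
ft_force: [0.7, 0.8, -2.3]
finger_gap: 0.0409
```

```bash
python3 where.py
```

```text
14.2 [ 0.6052 -0.0826  0.0415] fix [0.019  0.0159] y head -10.926099594838334 z [ 0.0028 -0.0007 -1.    ] F fix [0.5082 0.8699] -2.291152056929068 Tq [ 0.0411  0.0152 -0.0192] 0.04091042427218927
```

Emit:
{"method": "arm_command", "body": {"plan": [{"xyz": [0.001,-0.0002,0],"delta_rot": [0,0,0],"grip": -0.3},{"xyz": [0.001,-0.0002,0],"delta_rot": [0,0,0],"grip": -0.3},{"xyz": [0.001,-0.0002,0],"delta_rot": [0,0,0],"grip": -0.3},{"xyz": [0.001,-0.0002,0],"delta_rot": [0,0,0],"grip": -0.3},{"xyz": [0.001,-0.0002,0],"delta_rot": [0,0,0],"grip": -0.3},{"xyz": [0.001,-0.0002,0],"delta_rot": [0,0,0],"grip": -0.3},{"xyz": [0.001,-0.0002,0],"delta_rot": [0,0,0],"grip": -0.3},{"xyz": [0.001,-0.0002,0],"delta_rot": [0,0,0],"grip": -0.3},{"xyz": [0.001,-0.0002,0],"delta_rot": [0,0,0],"grip": -0.3},{"xyz": [0,0,0],"delta_rot": [0,0,0],"grip": -0.3}]}}

```text
time_s: 15.45
position: [0.614, -0.0843, 0.0412]
tcp_rot: [0.0, 0.771, 0.637, 0.0]
ft_force: [-0.1, -0.1, -1.3]
finger_gap: 0.0415
```

```bash
python3 where.py
```

```text
15.45 [ 0.614  -0.0843  0.0412] fix [0.028  0.0159] y head -10.93054680926522 z [ 0.0012 -0.0003 -1.    ] F fix [-0.0788 -0.1401] -1.26677404693222 Tq [-0.0131  0.0559 -0.0244] 0.04150720504641574
```

Emit:
{"method": "arm_command", "body": {"plan": [{"xyz": [0.0005,-0.0001,0],"delta_rot": [0,0,0],"grip": -0.3},{"xyz": [0.0005,-0.0001,0],"delta_rot": [0,0,0],"grip": -0.3},{"xyz": [0.0005,-0.0001,0],"delta_rot": [0,0,0],"grip": -0.3},{"xyz": [0.0005,-0.0001,0],"delta_rot": [0,0,0],"grip": -0.3},{"xyz": [0.0005,-0.0001,0],"delta_rot": [0,0,0],"grip": -0.3},{"xyz": [0.0005,-0.0001,0],"delta_rot": [0,0,0],"grip": -0.3},{"xyz": [0.0005,-0.0001,0],"delta_rot": [0,0,0],"grip": -0.3},{"xyz": [0.0005,-0.0001,0],"delta_rot": [0,0,0],"grip": -0.3},{"xyz": [0.0005,-0.0001,0],"delta_rot": [0,0,0],"grip": -0.3},{"xyz": [0.0005,-0.0001,0],"delta_rot": [0,0,0],"grip": -0.3}]}}

```text
time_s: 16.7
position: [0.6146, -0.0844, 0.0409]
tcp_rot: [-0.003, 0.771, 0.636, -0.002]
ft_force: [-4.8, 0.9, 3.4]
finger_gap: 0.0413
```

```bash
python3 where.py
```

```text
16.7 [ 0.6146 -0.0844  0.0409] fix [0.0286 0.0159] y head -10.953505857494354 z [-0.0077  0.0017 -1.    ] F fix [-4.8579 -0.0286] 3.4265464686776106 Tq [ 0.0539  0.7462 -0.1599] 0.04128335482083232
```

Emit:
{"method": "arm_command", "body": {"plan": [{"xyz": [0,0,-0.0003],"delta_rot": [-0.002,-0.008,0],"grip": -0.3},{"xyz": [0,0,-0.0003],"delta_rot": [0,0,0],"grip": -0.3},{"xyz": [-0.0001,-0.0007,0],"delta_rot": [0,0,0],"grip": -0.3},{"xyz": [-0.0001,-0.0007,0],"delta_rot": [0,0,0],"grip": -0.3},{"xyz": [-0.0001,-0.0007,0],"delta_rot": [0,0,0],"grip": -0.3},{"xyz": [-0.0001,-0.0007,0],"delta_rot": [0,0,0],"grip": -0.3},{"xyz": [-0.0001,-0.0007,0],"delta_rot": [0,0,0],"grip": -0.3},{"xyz": [-0.0001,-0.0007,0],"delta_rot": [0,0,0],"grip": -0.3},{"xyz": [-0.0001,-0.0007,0],"delta_rot": [0,0,0],"grip": -0.3},{"xyz": [-0.0001,-0.0007,0],"delta_rot": [0,0,0],"grip": -0.3}]}}

```text
time_s: 17.95
position: [0.6143, -0.0851, 0.0402]
tcp_rot: [-0.003, 0.772, 0.636, 0.002]
ft_force: [-2.6, 5.0, 2.2]
finger_gap: 0.0411
```

```bash
python3 where.py
```

```text
17.95 [ 0.6143 -0.0851  0.0402] fix [0.0284 0.0152] y head -11.026946439242227 z [ 0.0004  0.0071 -1.    ] F fix [-3.4627  4.4229] 2.1707790192202276 Tq [ 0.8158  0.4856 -0.0534] 0.04106217192246606
```

Emit:
{"method": "arm_command", "body": {"plan": [{"xyz": [-0.0005,0.0001,0.0003],"delta_rot": [-0.007,0,0],"grip": -0.3},{"xyz": [0,0,0],"delta_rot": [0,0,0],"grip": -0.3},{"xyz": [-0.0002,-0.001,0],"delta_rot": [0,0,0],"grip": -0.3},{"xyz": [-0.0002,-0.001,0],"delta_rot": [0,0,0],"grip": -0.3},{"xyz": [-0.0002,-0.001,0],"delta_rot": [0,0,0],"grip": -0.3},{"xyz": [-0.0002,-0.001,0],"delta_rot": [-0.002,0,0],"grip": -0.3},{"xyz": [-0.0002,-0.001,0],"delta_rot": [-0.002,0,0],"grip": -0.3},{"xyz": [-0.0002,-0.001,0],"delta_rot": [-0.002,0,0],"grip": -0.3},{"xyz": [-0.0002,-0.001,0],"delta_rot": [-0.002,0,0],"grip": -0.3},{"xyz": [-0.0002,-0.001,0],"delta_rot": [-0.002,0,0],"grip": -0.3}]}}

```text
time_s: 19.2
position: [0.6139, -0.0867, 0.0402]
tcp_rot: [0.001, 0.773, 0.635, 0.001]
ft_force: [-0.9, 8.3, 0.6]
finger_gap: 0.041
```

```bash
python3 where.py
```

```text
19.2 [ 0.6139 -0.0867  0.0402] fix [0.0283 0.0136] y head -11.179525266890579 z [ 0.0033 -0.0001 -1.    ] F fix [-2.5077  8.0056] 0.6035676574190785 Tq [ 1.2979  0.3433 -0.0069] 0.04102961714928526
```

Emit:
{"method": "arm_command", "body": {"plan": [{"xyz": [0.0005,0,0],"delta_rot": [0,-0.003,0.002],"grip": -0.3},{"xyz": [0.0005,-0.0001,0],"delta_rot": [0,-0.002,0],"grip": -0.3},{"xyz": [0.0005,-0.0001,0],"delta_rot": [0,-0.002,0],"grip": -0.3},{"xyz": [0,0,0],"delta_rot": [0,0,0],"grip": 0.1},{"xyz": [0,0,0],"delta_rot": [0,0,0],"grip": 0.3},{"xyz": [0,0,0],"delta_rot": [0,0,0],"grip": 0.3},{"xyz": [0,0,0],"delta_rot": [0,0,0],"grip": 0.3},{"xyz": [0,0,0.02],"delta_rot": [0,0,0],"grip": 0.3},{"xyz": [0,0,0.03],"delta_rot": [0,0,0],"grip": 0.3},{"xyz": [0,0,0.03],"delta_rot": [0,0,0],"grip": 0.3}]}}

```text
time_s: 20.45
position: [0.6168, -0.0893, 0.1208]
tcp_rot: [0.005, 0.772, 0.636, 0.004]
ft_force: [0.0, -0.6, 0.3]
finger_gap: 0.0558
```

Emit:
{"method": "arm_command", "body": {"plan": [{"xyz": [0.005,0.025,0.03],"delta_rot": [0,0,0],"grip": 0.3},{"xyz": [0.005,0.035,0.03],"delta_rot": [0,0,0],"grip": 0},{"xyz": [0.003,0.035,0.03],"delta_rot": [0,0,0],"grip": -0.5},{"xyz": [0,0.025,0.01],"delta_rot": [0,0,0],"grip": -1},{"xyz": [0,0,0],"delta_rot": [0,0,0],"grip": -1},{"xyz": [0,0,0],"delta_rot": [0,0,0],"grip": -1},{"xyz": [0,0,0],"delta_rot": [0,0,0],"grip": -1},{"xyz": [0,0,0],"delta_rot": [0,0,0],"grip": -1},{"xyz": [0,0,0],"delta_rot": [0,0,0],"grip": -1},{"xyz": [0,0,0],"delta_rot": [0,0,0],"grip": -1}]}}

```text
time_s: 21.7
position: [0.6314, 0.0296, 0.2253]
tcp_rot: [0.007, 0.773, 0.634, 0.005]
ft_force: [-0.4, -0.1, -0.3]
finger_gap: 0.0001
```

```bash
python3 where.py;  python3 - <<'E'
from h import *
c=viewer.calibration('wrist');np.save('c6.npy',c,allow_pickle=True);snap('wrist','w6')
O=np.array([.5835,-.0946]);a=np.radians(-11);R2=np.array([[np.cos(a),-np.sin(a)],[np.sin(a),np.cos(a)]])
f=lambda x,y,z:np.r_[R2@[x,y]+O,z]
print(proj(c,[f(.05,.055,.02),f(.05,-.035,.02),f(.022,-.061,.02),f(.05,.1,.022)]))
E
```

```text
21.7 [0.6314 0.0296 0.2253] fix [0.0233 0.1311] y head -11.27922514442923 z [ 0.0163 -0.0051 -0.9999] F fix [-0.3487 -0.1379] -0.3048691683270369 Tq [-0.0076  0.0074 -0.0303] 5.3605296236275804e-05
[[346.95568089 249.80780671]
 [345.6863255  323.10770293]
 [321.05121873 342.7216514 ]
 [347.79352465 209.46610315]]
```

View pics/w6.png

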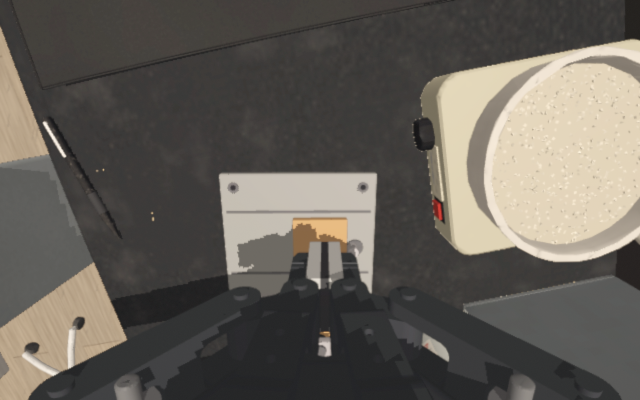

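The wrist view shows the blank's left end at (293–347, 218), with its straight edge in line with the left pin near (355,247).

Run:
```python
from h import *
np.set_printoptions(precision=4,suppress=True)
c=np.load('c6.npy',allow_pickle=True).item()
O=np.array([.5835,-.0946]);a=np.radians(-11);R2=np.array([[np.cos(a),-np.sin(a)],[np.sin(a),np.cos(a)]])
im=cv2.imread('pics/w6.png');hsv=cv2.cvtColor(im,cv2.COLOR_BGR2HSV);m=cv2.inRange(hsv,(8,90,60),(22,255,255))[210:245,285:355]
ys,xs=np.nonzero(m);print(xs.min()+285,xs.max()+285,ys.min()+210)
for row in (220,224,228,232): 
    k=np.nonzero(m[row-210])[0]; print(row,k.min()+285,k.max()+285, end=' ')
L,Rr,Tp=xs.min()+284.5,xs.max()+285.5,ys.min()+209.5
P=onz(c,[(L,Tp),(Rr,Tp)],.022)[:,:2];print((P-O)@R2)
P=onz(c,[(219.5,172.8),(376.8,173.5)],.012)[:,:2];print('bed corners',(P-O)@R2)
```

```text
293 346 218
220 293 346 224 293 346 228 293 346 232 293 346 [[-0.0059  0.092 ]
 [ 0.0488  0.0915]]
bed corners [[-0.0787  0.1366]
 [ 0.0797  0.1347]]
```

Emit:
{"method": "arm_command", "body": {"plan": [{"xyz": [-0.003,-0.012,-0.03],"delta_rot": [0.005,0.016,0.005],"grip": -1},{"xyz": [0,0,-0.04],"delta_rot": [0,0,0],"grip": -1},{"xyz": [0,0,-0.04],"delta_rot": [0,0,0],"grip": -1},{"xyz": [0,0,-0.03],"delta_rot": [0,0,0],"grip": -1},{"xyz": [0,0,-0.02],"delta_rot": [0,0,0],"grip": -1},{"xyz": [0,0,-0.012],"delta_rot": [0,0,0],"grip": -1},{"xyz": [0,0,-0.005],"delta_rot": [0,0,0],"grip": -1},{"xyz": [0,0,0],"delta_rot": [0,0,0],"grip": -1},{"xyz": [0,0,0],"delta_rot": [0,0,0],"grip": -1},{"xyz": [0,0,0],"delta_rot": [0,0,0],"grip": -1}]}}

```text
time_s: 23.0
position: [0.6319, 0.0167, 0.0469]
tcp_rot: [0.003, 0.772, 0.636, 0.003]
ft_force: [0.0, -0.6, 0.1]
finger_gap: 0.0001
```

```bash
python3 where.py
```

```text
23.0 [0.6319 0.0167 0.0469] fix [0.0262 0.1185] y head -10.989098566598546 z [ 0.009  -0.0007 -1.    ] F fix [ 0.1588 -0.5823] 0.07120686060054908 Tq [ 0.0307 -0.018   0.0392] 5.339449376713477e-05
```

Emit:
{"method": "arm_command", "body": {"plan": [{"xyz": [-0.004,0.001,-0.003],"delta_rot": [0,0.009,0],"grip": -1},{"xyz": [0,0,-0.002],"delta_rot": [0,0,0],"grip": -1},{"xyz": [-0.0004,-0.002,0],"delta_rot": [0,0,0],"grip": -1},{"xyz": [-0.0004,-0.002,0],"delta_rot": [0,0,0],"grip": -1},{"xyz": [-0.0004,-0.002,0],"delta_rot": [0,0,0],"grip": -1},{"xyz": [-0.0004,-0.002,0],"delta_rot": [0,0,0],"grip": -1},{"xyz": [-0.0004,-0.002,0],"delta_rot": [0,0,0],"grip": -1},{"xyz": [-0.0003,-0.001,0],"delta_rot": [0,0,0],"grip": -1},{"xyz": [-0.0002,-0.001,0],"delta_rot": [0,0,0],"grip": -1},{"xyz": [-0.0002,-0.001,0],"delta_rot": [0,0,0],"grip": -1}]}}

```text
time_s: 24.25
position: [0.6253, 0.0038, 0.0425]
tcp_rot: [0.001, 0.772, 0.636, 0.0]
ft_force: [0.6, -0.2, 0.9]
finger_gap: 0.0002
```

```bash
python3 where.py
```

```text
24.25 [0.6253 0.0038 0.0425] fix [0.0222 0.1045] y head -10.990935582769952 z [ 0.001  -0.0008 -1.    ] F fix [ 0.6547 -0.0489] 0.9109848987983574 Tq [ 0.0009 -0.0095 -0.0323] 0.0001658697047129014
```

Emit:
{"method": "arm_command", "body": {"plan": [{"xyz": [-0.0002,-0.0008,0],"delta_rot": [0,0,0],"grip": -1},{"xyz": [-0.0002,-0.0008,0],"delta_rot": [0,0,0],"grip": -1},{"xyz": [-0.0002,-0.0008,0],"delta_rot": [0,0,0],"grip": -1},{"xyz": [-0.0002,-0.0008,0],"delta_rot": [0,0,0],"grip": -1},{"xyz": [-0.0002,-0.0008,0],"delta_rot": [0,0,0],"grip": -1},{"xyz": [-0.0002,-0.0008,0],"delta_rot": [0,0,0],"grip": -1},{"xyz": [-0.0002,-0.0008,0],"delta_rot": [0,0,0],"grip": -1},{"xyz": [-0.0002,-0.0008,0],"delta_rot": [0,0,0],"grip": -1},{"xyz": [-0.0002,-0.0008,0],"delta_rot": [0,0,0],"grip": -1},{"xyz": [-0.0002,-0.0008,0],"delta_rot": [0,0,0],"grip": -1}]}}

```text
time_s: 25.5
position: [0.6242, -0.0003, 0.0426]
tcp_rot: [-0.001, 0.772, 0.635, 0.003]
ft_force: [1.5, 4.3, -0.7]
finger_gap: -0.0001
```

```bash
python3 where.py
```

```text
25.5 [ 0.6242 -0.0003  0.0426] fix [0.022  0.1004] y head -11.09245267180942 z [ 0.0033  0.0054 -1.    ] F fix [0.6539 4.5078] -0.6792956807283934 Tq [ 0.9133 -0.1773 -0.0072] -0.00012903183389613614
```

Emit:
{"method": "arm_command", "body": {"plan": [{"xyz": [-0.0002,-0.001,0],"delta_rot": [-0.004,0.003,0],"grip": -1},{"xyz": [-0.0002,-0.001,0],"delta_rot": [-0.002,0,0],"grip": -1},{"xyz": [-0.0002,-0.001,0],"delta_rot": [-0.002,0,0],"grip": -1},{"xyz": [-0.0002,-0.001,0],"delta_rot": [-0.002,0,0],"grip": -1},{"xyz": [-0.0002,-0.001,0],"delta_rot": [-0.002,0,0],"grip": -1},{"xyz": [-0.0002,-0.001,0],"delta_rot": [-0.002,0,0],"grip": -1},{"xyz": [-0.0002,-0.001,0],"delta_rot": [-0.002,0,0],"grip": -1},{"xyz": [-0.0002,-0.001,0],"delta_rot": [-0.002,0,0],"grip": -1},{"xyz": [-0.0002,-0.001,0],"delta_rot": [-0.002,0,0],"grip": -1},{"xyz": [-0.0002,-0.001,0],"delta_rot": [-0.002,0,0],"grip": -1}]}}

```text
time_s: 26.75
position: [0.6242, -0.0001, 0.0426]
tcp_rot: [0.003, 0.773, 0.634, 0.001]
ft_force: [1.6, 6.4, -0.7]
finger_gap: -0.0002
```

```bash
python3 where.py
```

```text
26.75 [ 0.6242 -0.0001  0.0426] fix [0.0219 0.1005] y head -11.277952375873385 z [ 0.0047 -0.003  -1.    ] F fix [0.3606 6.5758] -0.6560528148603622 Tq [ 1.0588 -0.2113  0.0238] -0.00022726300486954296
```

Emit:
{"method": "arm_command", "body": {"plan": [{"xyz": [0.001,0.004,0],"delta_rot": [0.003,0.004,0.005],"grip": -1},{"xyz": [0,0,0.025],"delta_rot": [0,0,0],"grip": -1},{"xyz": [-0.01,-0.01,0.02],"delta_rot": [0,0,0],"grip": -1},{"xyz": [-0.02,-0.025,0],"delta_rot": [0,0,0],"grip": -1},{"xyz": [-0.02,-0.025,0],"delta_rot": [0,0,0],"grip": -1},{"xyz": [-0.01,-0.016,0],"delta_rot": [0,0,0],"grip": -1},{"xyz": [0,0,-0.02],"delta_rot": [0,0,0],"grip": -1},{"xyz": [0,0,-0.015],"delta_rot": [0,0,0],"grip": -1},{"xyz": [0,0,0],"delta_rot": [0,0,0],"grip": -1},{"xyz": [0,0,0],"delta_rot": [0,0,0],"grip": -1}]}}

```text
time_s: 28.0
position: [0.5617, -0.0783, 0.0555]
tcp_rot: [0.002, 0.771, 0.637, -0.001]
ft_force: [0.0, 0.4, 1.5]
finger_gap: -0.0002
```

```bash
python3 where.py
```

```text
28.0 [ 0.5617 -0.0783  0.0555] fix [-0.0245  0.0118] y head -10.864129458680292 z [ 0.001 -0.004 -1.   ] F fix [-0.0719  0.4145] 1.458300219366837 Tq [ 0.0256  0.0227 -0.0424] -0.0001755521826488188
```

Emit:
{"method": "arm_command", "body": {"plan": [{"xyz": [0,0.002,-0.008],"delta_rot": [0.004,0,-0.003],"grip": -1},{"xyz": [0,0,-0.005],"delta_rot": [0,0,0],"grip": -1},{"xyz": [0.002,-0.0004,0],"delta_rot": [0,0,0],"grip": -1},{"xyz": [0.002,-0.0004,0],"delta_rot": [0,0,0],"grip": -1},{"xyz": [0.002,-0.0004,0],"delta_rot": [0,0,0],"grip": -1},{"xyz": [0.002,-0.0004,0],"delta_rot": [0,0,0],"grip": -1},{"xyz": [0.001,-0.0002,0],"delta_rot": [0,0,0],"grip": -1},{"xyz": [0.001,-0.0002,0],"delta_rot": [0,0,0],"grip": -1},{"xyz": [0.001,-0.0002,0],"delta_rot": [0,0,0],"grip": -1},{"xyz": [0.001,-0.0002,0],"delta_rot": [0,0,0],"grip": -1}]}}

```text
time_s: 29.25
position: [0.5758, -0.0784, 0.0427]
tcp_rot: [0.001, 0.772, 0.636, 0.001]
ft_force: [-0.1, -0.7, 0.2]
finger_gap: -0.0004
```

```bash
python3 where.py
```

```text
29.25 [ 0.5758 -0.0784  0.0427] fix [-0.0106  0.0144] y head -10.980252138666357 z [ 0.0033 -0.0002 -1.    ] F fix [ 0.0275 -0.6957] 0.20351141427005148 Tq [-0.0145  0.001  -0.0102] -0.00036526219368273786
```

Emit:
{"method": "arm_command", "body": {"plan": [{"xyz": [0.001,-0.0002,0],"delta_rot": [0,0,0],"grip": -1},{"xyz": [0.001,-0.0002,0],"delta_rot": [0,0,0],"grip": -1},{"xyz": [0.001,-0.0002,0],"delta_rot": [0,0,0],"grip": -1},{"xyz": [0.001,-0.0002,0],"delta_rot": [0,0,0],"grip": -1},{"xyz": [0.0008,-0.0002,0],"delta_rot": [0,0,0],"grip": -1},{"xyz": [0.0008,-0.0002,0],"delta_rot": [0,0,0],"grip": -1},{"xyz": [0.0008,-0.0002,0],"delta_rot": [0,0,0],"grip": -1},{"xyz": [0.0008,-0.0002,0],"delta_rot": [0,0,0],"grip": -1},{"xyz": [0.0008,-0.0002,0],"delta_rot": [0,0,0],"grip": -1},{"xyz": [0.0008,-0.0002,0],"delta_rot": [0,0,0],"grip": -1}]}}

```text
time_s: 30.5
position: [0.5852, -0.0805, 0.0427]
tcp_rot: [0.001, 0.772, 0.636, 0.001]
ft_force: [0.3, 0.5, 0.0]
finger_gap: -0.0
```

```bash
python3 where.py
```

```text
30.5 [ 0.5852 -0.0805  0.0427] fix [-0.001   0.0141] y head -10.983024095924888 z [ 0.0032 -0.0002 -1.    ] F fix [0.233  0.5542] 0.012487796492488613 Tq [-0.0163 -0.0475 -0.0065] -2.806909765134269e-05
```

Emit:
{"method": "arm_command", "body": {"plan": [{"xyz": [0.0008,-0.0002,0],"delta_rot": [0,0,0],"grip": -1},{"xyz": [0.0008,-0.0002,0],"delta_rot": [0,0,0],"grip": -1},{"xyz": [0.0008,-0.0002,0],"delta_rot": [0,0,0],"grip": -1},{"xyz": [0.0008,-0.0002,0],"delta_rot": [0,0,0],"grip": -1},{"xyz": [0.0008,-0.0002,0],"delta_rot": [0,0,0],"grip": -1},{"xyz": [0.0008,-0.0002,0],"delta_rot": [0,0,0],"grip": -1},{"xyz": [0.0008,-0.0002,0],"delta_rot": [0,0,0],"grip": -1},{"xyz": [0.0008,-0.0002,0],"delta_rot": [0,0,0],"grip": -1},{"xyz": [0.0008,-0.0002,0],"delta_rot": [0,0,0],"grip": -1},{"xyz": [0.0008,-0.0002,0],"delta_rot": [0,0,0],"grip": -1}]}}

```text
time_s: 31.75
position: [0.5873, -0.081, 0.0416]
tcp_rot: [-0.004, 0.771, 0.636, -0.003]
ft_force: [-5.5, 1.4, 4.2]
finger_gap: 0.0002
```

```bash
python3 where.py
```

```text
31.75 [ 0.5873 -0.081   0.0416] fix [0.0011 0.0141] y head -10.968549844350688 z [-0.0091  0.0028 -1.    ] F fix [-5.6639  0.3191] 4.159241758506971 Tq [ 0.1591  0.8439 -0.0455] 0.0002409418169693451
```

Firm contact at 5.7 N on the pins. Next I'll retreat, go up over the knob and take one close picture.

Emit:
{"method": "arm_command", "body": {"plan": [{"xyz": [-0.008,0.0015,0],"delta_rot": [0,0,0],"grip": -1},{"xyz": [-0.003,0.0005,0.04],"delta_rot": [0,0,0],"grip": -1},{"xyz": [0,0,0.05],"delta_rot": [0,0,0],"grip": -1},{"xyz": [-0.005,-0.02,0.05],"delta_rot": [0,0,0],"grip": -0.6},{"xyz": [-0.008,-0.03,0.03],"delta_rot": [0,0,0],"grip": -0.2},{"xyz": [-0.008,-0.03,0.01],"delta_rot": [0,0,0],"grip": 0},{"xyz": [-0.005,-0.025,0],"delta_rot": [0,0,0],"grip": 0},{"xyz": [0,0,0],"delta_rot": [0,0,0],"grip": 0},{"xyz": [0,0,0],"delta_rot": [0,0,0],"grip": 0},{"xyz": [0,0,0],"delta_rot": [0,0,0],"grip": 0}]}}

```text
time_s: 33.0
position: [0.557, -0.1885, 0.23]
tcp_rot: [0.007, 0.771, 0.637, 0.004]
ft_force: [0.1, -0.2, -0.7]
finger_gap: 0.0426
```

```bash
python3 where.py
python3 - <<'E'
from h import *
np.set_printoptions(precision=4,suppress=True)
c=viewer.calibration('wrist');np.save('c7.npy',c,allow_pickle=True);im=snap('wrist','w7')
O=np.array([.5835,-.0946]);a=np.radians(-11);R2=np.array([[np.cos(a),-np.sin(a)],[np.sin(a),np.cos(a)]])
f=lambda x,y,z:np.r_[R2@[x,y]+O,z]
n=np.array([-np.sin(np.radians(35)),0,np.cos(np.radians(35))]);ux=np.array([n[2],0,-n[0]]);uy=np.array([0,1,0])
K=np.array([0,-.105,.047])
print('bar centre',proj(c,f(*(K+.036*n))))
for th in (0,.25):
  d=np.cos(.698-th)*ux+np.sin(.698-th)*uy
  print(th,proj(c,[f(*(K+.036*n+s*.03*d)) for s in(-1,1)]))
print('corner',proj(c,[f(.05,-.075,.082),f(-.05,-.075,.012),f(.05,-.135,.082),f(-.05,-.135,.012)]))
E
```

```text
33.0 [ 0.557  -0.1885  0.23  ] fix [-0.0081 -0.0972] y head -10.887845797688604 z [ 0.0144 -0.0059 -0.9999] F fix [ 0.1274 -0.1891] -0.6612080511814802 Tq [0.0438 0.0106 0.0319] 0.0426354617491629
bar centre [[306.998 200.579]]
0 [[286.7275 217.3184]
 [329.9974 181.5949]]
0.25 [[283.0674 209.8577]
 [334.2412 190.0201]]
corner [[393.8848 166.5637]
 [279.6047 154.4552]
 [389.6958 235.8904]
 [281.4857 211.4257]]
```

View pics/w7.png

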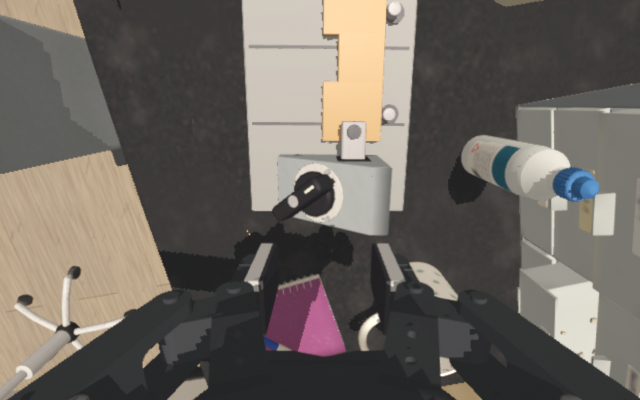

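The wrist view shows the blank home against both pins, which sit at (396,12) and (390,114). Its right end is under the arm, the knob is near (308,198), and its bar runs towards (278,213).

Run:
```python
from h import *
c=np.load('c7.npy',allow_pickle=True).item();im=cv2.imread('pics/w7.png')
O=np.array([.5835,-.0946]);a=np.radians(-11);R2=np.array([[np.cos(a),-np.sin(a)],[np.sin(a),np.cos(a)]])
f=lambda X:np.r_[R2@X[:2]+O,X[2]]
n=np.array([-np.sin(np.radians(35)),0,np.cos(np.radians(35))]);ux=np.array([n[2],0,-n[0]]);uy=np.array([0,1.,0])
K=np.array([0,-.105,.047]);S=5;x0,y0=265,150
base=cv2.resize(im[150:240,265:345],None,fx=S,fy=S,interpolation=cv2.INTER_CUBIC)
base=np.clip(base.astype(float)*1.6+15,0,255).astype(np.uint8);o=base.copy()
for th,col in((0,(0,0,255)),(.25,(0,255,0))):
  d=np.cos(.698-th)*ux+np.sin(.698-th)*uy;e=np.cross(n,d)
  for h in(.036,):
    P=proj(c,[f(K+h*n+s*.03*d+t*.0075*e) for s,t in((-1,-1),(-1,1),(1,1),(1,-1))])
    cv2.polylines(o,[((P-[x0,y0]+.5)*S).astype(int)],True,col,1)
t=np.linspace(0,6.28,40);P=proj(c,[f(K+.013*n+.021*(np.cos(q)*ux+np.sin(q)*uy)) for q in t])
cv2.polylines(o,[((P-[x0,y0]+.5)*S).astype(int)],True,(255,0,255),1)
cv2.imwrite('pics/c7.png',np.hstack([base,o]))
```

```text
(no output)
```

View pics/c7.png

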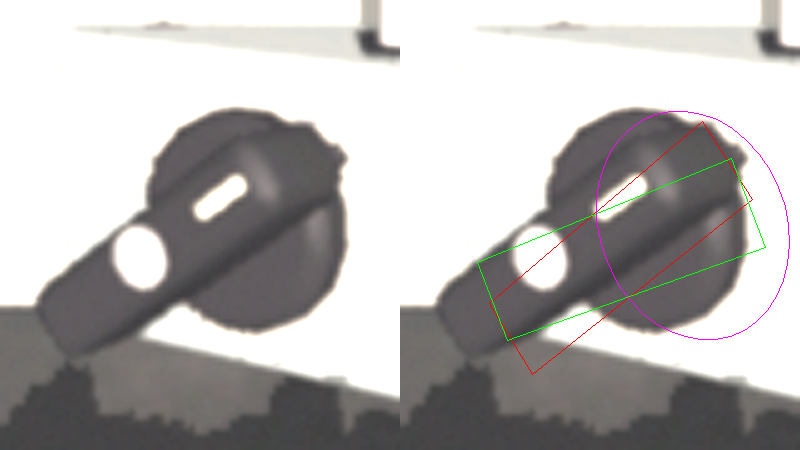

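The enlarged crop shows the knob foot centred at (247,220). The bar runs from about (57,330) to (320,150), so the knob angle is near 0. The model circle sits about 9 px too far to the right.

```bash
cat > knob.py <<'E'
from h import *
np.set_printoptions(precision=4,suppress=True)
c=np.load('c7.npy',allow_pickle=True).item()
O=np.array([.5835,-.0946,0]);RF=R.from_euler('z',-11,degrees=True)
n=np.array([-np.sin(np.radians(35)),0,np.cos(np.radians(35))]);ux=np.array([n[2],0,-n[0]]);uy=np.array([0,1.,0])
K=np.array([0,-.105,.047])
e=RF.inv().apply(np.array(c['eye'])-O)
for nm,px,h in(('foot',(247,220),.013),('bar',(188,240),.036),('spot',(140,257),.036),('tick',(220,197),.036)):
    p=(np.array(px)+.5)/5-.5+[265,150]
    v=RF.inv().apply(ray(c,p))[0];q=K+h*n;t=((q-e)@n)/(v@n);X=e+v*t;d=X-q
    print(nm,'offset along slope',d@ux,'y',d@uy,X)
E
python3 knob.py; python3 where.py
python3 - <<'E'
from h import *
print(telemetry.observe()['joints'])
E
```

```text
foot offset along slope -0.009296215152991534 y -0.0002014518078673616 [-0.0151 -0.1052  0.0523]
bar offset along slope -0.005071558500800622 y 0.0018176298522497442 [-0.0248 -0.1032  0.0736]
spot offset along slope -0.01571717314295481 y -0.0029023662383152182 [-0.0335 -0.1079  0.0675]
tick offset along slope 0.001808320334115458 y 0.010299926216235725 [-0.0192 -0.0947  0.0775]
33.05 [ 0.5569 -0.1884  0.23  ] fix [-0.0082 -0.0971] y head -10.876425114890097 z [ 0.0142 -0.0057 -0.9999] F fix [-0.3003 -0.4176] 0.6370434882113012 Tq [-0.0035 -0.0068 -0.0625] 0.04293226330501153
[-4.44171545e-01  3.58806898e-01  1.58104039e+00  9.86923734e-04
  1.18649762e+00 -2.54683034e-01]
```

```bash
cat > kt.py <<'E'
from knob import *
import sys
b=np.radians(37); s=telemetry.observe()
Kc=K-.009*ux+.001*uy
def tgt(out): return RF.apply(Kc+out*n)+O
ty=np.cos(b-np.pi/2)*ux+np.sin(b-np.pi/2)*uy;tz=-n;tx=np.cross(ty,tz)
Rt=RF*R.from_matrix(np.c_[tx,ty,tz])
dr=(Rt*Q(s['tcp_rot']).inv()).as_rotvec()
nw=RF.apply(n)
print('rot',dr,np.linalg.norm(dr),'pre',tgt(.1)-s['position'],'grasp',tgt(.042)-s['position'],'n',nw)
d=s['position']-O;d=RF.inv().apply(d)-Kc;print('out',d@n,'lateral',d@ux,d@uy,'F',s['ft_force'],'F.n',s['ft_force']@nw,'T.n',s['wrist_torque']@nw,s['finger_gap'])
m=RF.inv()*Q(s['tcp_rot']);y=m.as_matrix()[:,1];print('jaw angle in plane',np.degrees(np.arctan2(y@uy,y@ux)),s['time_s'],s['joints'])
E
python3 kt.py|tail -4
```

```text
tick offset along slope 0.001808320334115458 y 0.010299926216235725 [-0.0192 -0.0947  0.0775]
rot [ 0.1811 -0.599  -0.8938] 1.0910511363797897 pre [-0.0568  0.004  -0.1062] grasp [-0.0241 -0.0023 -0.1537] n [-0.563   0.1094  0.8192]
out 0.1545795592877736 lateral 0.10722767103143453 0.006877002993884607 F [-0.3745 -0.3527  0.637 ] F.n 0.6940743210969467 T.n -0.04997323187901025 0.04293226330501153
jaw angle in plane 0.14929013264840513 33.05 [-0.4442  0.3588  1.581   0.001   1.1865 -0.2547]
```

Emit:
{"method": "arm_command", "body": {"plan": [{"xyz": [-0.009,0.0005,-0.005],"delta_rot": [0.023,-0.075,-0.112],"grip": 0},{"xyz": [-0.009,0.0005,-0.005],"delta_rot": [0.023,-0.075,-0.112],"grip": 0},{"xyz": [-0.008,0.0005,-0.008],"delta_rot": [0.023,-0.075,-0.112],"grip": 0},{"xyz": [-0.008,0.0005,-0.008],"delta_rot": [0.023,-0.075,-0.112],"grip": 0},{"xyz": [-0.008,0.0005,-0.008],"delta_rot": [0.023,-0.075,-0.112],"grip": 0},{"xyz": [-0.007,0.0005,-0.008],"delta_rot": [0.023,-0.075,-0.112],"grip": 0},{"xyz": [-0.006,0.0005,-0.008],"delta_rot": [0.023,-0.075,-0.112],"grip": 0},{"xyz": [0,0,-0.005],"delta_rot": [0.02,-0.07,-0.1],"grip": 0},{"xyz": [0,0,0],"delta_rot": [0,0,0],"grip": 0},{"xyz": [0,0,0],"delta_rot": [0,0,0],"grip": 0}]}}

```text
time_s: 34.3
position: [0.504, -0.1773, 0.1749]
tcp_rot: [0.12, 0.927, 0.225, 0.275]
ft_force: [0.4, 0.4, 0.5]
finger_gap: 0.0423
```

```bash
python3 kt.py|tail -3
```

```text
rot [ 0.0012 -0.0029 -0.0216] 0.021833449880981605 pre [-0.0039 -0.007  -0.0511] grasp [ 0.0288 -0.0134 -0.0987] n [-0.563   0.1094  0.8192]
out 0.14049088659539424 lateral 0.03133980691939529 0.0076138562923910025 F [0.3615 0.4173 0.4552] F.n 0.21501074315283827 T.n -0.0029645688887340246 0.04228037513298949
jaw angle in plane -51.928445717141734 34.3 [-0.639   0.2238  2.2086  1.0508  0.3005 -0.5003]
```

```bash
cat > fk.py <<'E'
from kt import *
from scipy.optimize import least_squares
Rz=lambda a:R.from_euler('z',a);Ry=lambda a:R.from_euler('y',a)
def fk(j,p):
    a1,d1,L2,L3,e,Lt=p
    r0=Rz(j[0]);X=r0.apply([a1,0,d1]);r0=r0*Ry(j[1]);X=X+r0.apply([0,0,L2])
    r0=r0*Ry(j[2]);X=X+r0.apply([e,0,L3]);r0=r0*Rz(S4*j[3])*Ry(j[4]);X=X+r0.apply([0,0,Lt])
    r0=r0*Rz(S6*j[5]+C6);return X,r0
data=[([-1.41607792,.359410972,1.51131225,0,1.2724974,-.115],[.15984526,-.57773416,.25555526]),
([-.386948,.137998,1.693142,-.00118,1.313447,-.62685],[.464,-.1151,.30406]),
([-.254,.63,1.669,.003,.87,-.065],[.5981,-.0831,.0406]),
([-.4442,.3588,1.581,.001,1.1865,-.2547],[.5569,-.1884,.23]),
(s['joints'],s['position'])]
best=None
for S4 in(1,-1):
  S6=1;C6=0
  g=least_squares(lambda p:np.concatenate([fk(j,p)[0]-np.array(x) for j,x in data]),[0.1,.4,.5,.5,0,.3],x_scale=.1)
  print(S4,g.x,abs(g.fun).max())
  if best is None or g.cost<best[0]: best=(g.cost,S4,g.x)
_,S4,P=best
Rm=Q(s['tcp_rot'])
for S6 in(1,-1):
  for C6 in np.arange(4)*np.pi/2:
    er=(fk(s['joints'],P)[1].inv()*Rm).magnitude()
    if er<.05: sol=(S6,C6);print('j6',S6,C6,er)
S6,C6=sol
lo=np.array([-2.97,-1.01,.21,-.96,.2,-2.98]);hi=np.array([2.97,2.36,2.38,4.11,2.71,2.98])
def ik(pos,Rt,j0):
    def f(j):
        X,r0=fk(j,P);return np.r_[(X-pos)*10,(Rt.inv()*r0).as_rotvec()]
    return least_squares(f,np.clip(j0,lo+1e-3,hi-1e-3),bounds=(lo,hi))
def path(b0,j0,offs=.042,sign=-1,sg=1):
    for dth in np.linspace(0,1.4,8):
        a=np.radians(b0)-dth+sign*np.pi/2
        ty=np.cos(a)*ux+np.sin(a)*uy;Rt=RF*R.from_matrix(np.c_[np.cross(ty,-n),ty,-n])
        g=ik(tgt(offs),Rt,j0);j0=g.x;print(round(dth,2),j0,'err',round(2*g.cost,5))
if __name__=='__main__':
  J=s['joints']
  print('A');path(37,J)
  print('B');path(37,np.r_[J[:5],J[5]-2.5],sign=1)
  print('C');path(37,np.r_[J[:3],J[3]+np.pi-1.05,.3,J[5]-2],sign=1)
E
python3 fk.py | tail -32
```

```text
out 0.14049088659539424 lateral 0.03133980691939529 0.0076138562923910025 F [0.3615 0.4173 0.4552] F.n 0.21501074315283827 T.n -0.0029645688887340246 0.04228037513298949
jaw angle in plane -51.928445717141734 34.3 [-0.639   0.2238  2.2086  1.0508  0.3005 -0.5003]
1 [-0.0641  0.4003  0.6914  0.4987  0.177   0.4751] 0.06700568427229292
-1 [ 0.2306 -0.2165  0.3246  0.1986 -0.121  -0.1098] 0.11165334176540831
j6 1 1.5707963267948966 6.090436004827418e-16
A
0.0 [-0.4817  0.5367  2.2451  2.5142  0.2829 -1.8479] err 0.0
0.2 [-0.4817  0.5367  2.2451  2.5142  0.2829 -1.6479] err 0.0
0.4 [-0.4817  0.5367  2.2451  2.5142  0.2829 -1.4479] err 0.0
0.6 [-0.4817  0.5367  2.2451  2.5142  0.2829 -1.2479] err 0.0
0.8 [-0.4817  0.5367  2.2451  2.5142  0.2829 -1.0479] err 0.0
1.0 [-0.4817  0.5367  2.2451  2.5142  0.2829 -0.8479] err 0.0
1.2 [-0.4817  0.5367  2.2451  2.5142  0.2829 -0.6479] err 0.0
1.4 [-0.4817  0.5367  2.2451  2.5142  0.2829 -0.4479] err 0.0
B
0.0 [-0.4327  0.4538  2.0951  0.5642  0.2    -2.98  ] err 0.03155
0.2 [-0.4567  0.4584  2.1041  0.7428  0.2    -2.98  ] err 0.02707
0.4 [-0.4773 
[... 180 characters left out ...]
1447
1.0 [-0.5111  0.4844  2.1567  1.4901  0.2    -2.98  ] err 0.01078
1.2 [-0.5105  0.4916  2.172   1.6889  0.2    -2.98  ] err 0.00749
1.4 [-0.5028  0.4984  2.187   1.8938  0.2    -2.98  ] err 0.00472
C
0.0 [-0.4817  0.5367  2.2451  2.5142  0.2829  1.2937] err 0.0
0.2 [-0.4817  0.5367  2.2451  2.5142  0.2829  1.4937] err 0.0
0.4 [-0.4817  0.5367  2.2451  2.5142  0.2829  1.6937] err 0.0
0.6 [-0.4817  0.5367  2.2451  2.5142  0.2829  1.8937] err 0.0
0.8 [-0.4817  0.5367  2.2451  2.5142  0.2829  2.0937] err 0.0
1.0 [-0.4817  0.5367  2.2451  2.5142  0.2829  2.2937] err 0.0
1.2 [-0.4817  0.5367  2.2451  2.5142  0.2829  2.4937] err 0.0
1.4 [-0.4817  0.5367  2.2451  2.5142  0.2829  2.6937] err 0.0
```

```bash
sed -i 's/a1,d1,L2,L3,e,Lt=p/a1,d1,L2,L3,e,Lt,yo,y4=p/; s/X+r0.apply(\[0,0,Lt\])/X+r0.apply([0,y4,Lt])/; s/\[a1,0,d1\]/[a1,yo,d1]/; s/\[0.1,.4,.5,.5,0,.3\],x_scale=.1/[0.0,.2,.5,.5,0,.3,.07,0],x_scale=.1/; s/for S4 in(1,-1)/for S4 in(1,)/' fk.py; python3 fk.py | tail -31 | grep -v '^0.[2-8]'
```

```text
out 0.14049088659539424 lateral 0.03133980691939529 0.0076138562923910025 F [0.3615 0.4173 0.4552] F.n 0.21501074315283827 T.n -0.0029645688887340246 0.04228037513298949
jaw angle in plane -51.928445717141734 34.3 [-0.639   0.2238  2.2086  1.0508  0.3005 -0.5003]
1 [ 0.0006  0.2653  0.611   0.4328  0.1117  0.3471  0.0692 -0.0002] 0.00011332585117213023
j6 1 1.5707963267948966 6.090436004827418e-16
A
0.0 [-0.6132  0.4985  2.2306  2.1433  0.2828 -1.5887] err 0.0
1.0 [-0.6132  0.4985  2.2306  2.1433  0.2828 -0.5887] err 0.0
1.2 [-0.6132  0.4985  2.2306  2.1433  0.2828 -0.3887] err 0.0
1.4 [-0.6132  0.4985  2.2306  2.1433  0.2828 -0.1887] err 0.0
B
0.0 [-0.5225  0.4507  2.0946  0.4928  0.2    -2.98  ] err 0.0367
1.0 [-0.5938  0.4681  2.16    1.4219  0.2087 -2.98  ] err 0.00851
1.2 [-0.6067  0.4747  2.1764  1.6081  0.2269 -2.98  ] err 0.00499
1.4 [-0.6146  0.4824  2.1949  1.7982  0.2457 -2.98  ] err 0.00223
C
0.0 [-0.6132  0.4985  2.2306  2.1433  0.2828  1.5529] err 0.0
1.0 [-0.6132  0.4985  2.2306  2.1433  0.2828  2.5529] err 0.0
1.2 [-0.6132  0.4985  2.2306  2.1433  0.2828  2.7529] err 0.0
1.4 [-0.6132  0.4985  2.2306  2.1433  0.2828  2.9529] err 0.0
```

```bash
cat > p.py <<'E'
from fk import *
J=s['joints'];p0=s['position'];a=np.radians(37)-np.pi/2
ty=np.cos(a)*ux+np.sin(a)*uy;Rt=RF*R.from_matrix(np.c_[np.cross(ty,-n),ty,-n])
for nm,way in(('pre',[p0,tgt(.1),tgt(.042)]),('direct',[p0,tgt(.042)])):
  j=J;print(nm)
  for A,B_ in zip(way,way[1:]):
    for t in np.linspace(0,1,6)[1:]:
      g=ik(A+(B_-A)*t,Rt,j);j=g.x;print(A+(B_-A)*t,j,round(2*g.cost,6))
E
python3 p.py|sed -n '/^pre/,$p'
```

```text
pre
[ 0.5032 -0.1787  0.1647] [-0.6345  0.2473  2.2241  1.1753  0.2694 -0.6073] 0.0
[ 0.5024 -0.1801  0.1544] [-0.6393  0.2724  2.2353  1.3013  0.2603 -0.7418] 0.0
[ 0.5017 -0.1815  0.1442] [-0.6442  0.2982  2.2459  1.435   0.2557 -0.8842] 0.0
[ 0.5009 -0.1829  0.134 ] [-0.6491  0.3248  2.2561  1.5718  0.2559 -1.0298] 0.0
[ 0.5001 -0.1843  0.1238] [-0.6539  0.352   2.2658  1.7064  0.261  -1.1733] 0.0
[ 0.5066 -0.1856  0.1143] [-0.6452  0.3824  2.2603  1.8085  0.2614 -1.2711] 0.0
[ 0.5132 -0.1869  0.1047] [-0.6368  0.4122  2.254   1.9041  0.2642 -1.3624] 0.0
[ 0.5197 -0.1881  0.0952] [-0.6287  0.4416  2.2469  1.9921  0.2691 -1.4461] 0.0
[ 0.5262 -0.1894  0.0857] [-0.6208  0.4703  2.2391  2.0718  0.2754 -1.5215] 0.0
[ 0.5328 -0.1907  0.0762] [-0.6132  0.4985  2.2306  2.1433  0.2828 -1.5887] 0.0
direct
[ 0.5097 -0.18    0.1552] [-0.6261  0.2773  2.2211  1.27    0.2553 -0.6985] 0.0
[ 0.5155 -0.1827  0.1354] [-0.6227  0.3324  2.2273  1.5091  0.2423 -0.9422] 0.0
[ 0.5213 -0.1853  0.1157] [-0.6195  0.3879  2.2309  1.7507  0.2441 -1.1883] 0.0
[ 0.527 -0.188  0.096] [-0.6163  0.4434  2.2321  1.9669  0.2588 -1.4085] 0.0
[ 0.5328 -0.1907  0.0762] [-0.6132  0.4985  2.2306  2.1433  0.2828 -1.5887] 0.0
```

Emit:
{"method": "arm_command", "body": {"plan": [{"xyz": [-0.001,-0.0012,-0.009],"delta_rot": [0,0,-0.01],"grip": 0},{"xyz": [-0.001,-0.0012,-0.009],"delta_rot": [0,-0.002,-0.01],"grip": 0},{"xyz": [-0.001,-0.0012,-0.009],"delta_rot": [0,0,0],"grip": 0},{"xyz": [-0.001,-0.0012,-0.009],"delta_rot": [0,0,0],"grip": 0},{"xyz": [0,-0.0012,-0.009],"delta_rot": [0,0,0],"grip": 0},{"xyz": [0,-0.001,-0.006],"delta_rot": [0,0,0],"grip": 0},{"xyz": [0.005,-0.001,-0.007],"delta_rot": [0,0,0],"grip": 0},{"xyz": [0.005,-0.001,-0.007],"delta_rot": [0,0,0],"grip": 0},{"xyz": [0,0,0],"delta_rot": [0,0,0],"grip": 0},{"xyz": [0,0,0],"delta_rot": [0,0,0],"grip": 0}]}}

```text
time_s: 35.55
position: [0.5234, -0.1903, 0.1155]
tcp_rot: [0.128, 0.923, 0.23, 0.28]
ft_force: [-0.1, -0.5, 0.5]
finger_gap: 0.0426
```

```bash
python3 kt.py|tail -3
```

```text
rot [ 0.0185  0.0112 -0.0304] 0.0373295138955615 pre [-0.0233  0.0059  0.0082] grasp [ 0.0094 -0.0004 -0.0393] n [-0.563   0.1094  0.8192]
out 0.07952717069873196 lateral 0.014909414541708306 -0.001391767808001737 F [-0.0656 -0.5175  0.5032] F.n 0.39249609224476056 T.n 0.05890271059450307 0.042648382956505713
jaw angle in plane -51.04697702834186 35.55 [-0.6359  0.3962  2.2322  1.8041  0.2657 -1.2898]
```

Emit:
{"method": "arm_command", "body": {"plan": [{"xyz": [-0.003,0.0005,-0.003],"delta_rot": [0.004,0.003,-0.007],"grip": 0},{"xyz": [-0.002,0.0005,-0.003],"delta_rot": [0.004,0.003,-0.007],"grip": 0},{"xyz": [0,0.0005,-0.003],"delta_rot": [0.004,0.003,-0.007],"grip": 0},{"xyz": [0,0,-0.003],"delta_rot": [0.004,0.002,-0.007],"grip": 0},{"xyz": [0,0,-0.003],"delta_rot": [0,0,0],"grip": 0},{"xyz": [0,0,-0.003],"delta_rot": [0,0,0],"grip": 0},{"xyz": [0,0,-0.003],"delta_rot": [0,0,0],"grip": 0},{"xyz": [0,0,0],"delta_rot": [0,0,0],"grip": 0},{"xyz": [0,0,0],"delta_rot": [0,0,0],"grip": 0},{"xyz": [0,0,0],"delta_rot": [0,0,0],"grip": 0}]}}

```text
time_s: 36.8
position: [0.5181, -0.1886, 0.0937]
tcp_rot: [0.123, 0.929, 0.215, 0.274]
ft_force: [0.3, 0.3, -0.0]
finger_gap: 0.0433
```

```bash
python3 kt.py|tail -3
```

```text
rot [ 0.0017 -0.0003 -0.0008] 0.0019118640478798681 pre [-0.0179  0.0042  0.03  ] grasp [ 0.0147 -0.0021 -0.0175] n [-0.563   0.1094  0.8192]
out 0.06483239694857704 lateral -0.0021436328365672906 -0.0007397296315953816 F [ 0.2941  0.2968 -0.0332] F.n -0.16029705450450002 T.n -0.0074526296432897 0.04332913989403056
jaw angle in plane -52.904575985100436 36.8 [-0.6311  0.4449  2.2506  2.014   0.2723 -1.4725]
```

Well aligned. Next I'll go the rest of the way in along the axis and close.

Emit:
{"method": "arm_command", "body": {"plan": [{"xyz": [0.003,-0.0005,-0.0035],"delta_rot": [0,0,0],"grip": 0},{"xyz": [0.003,-0.0005,-0.0035],"delta_rot": [0,0,0],"grip": 0},{"xyz": [0.003,-0.0005,-0.0035],"delta_rot": [0,0,0],"grip": 0},{"xyz": [0.003,-0.0005,-0.0035],"delta_rot": [0,0,0],"grip": 0},{"xyz": [0.002,-0.0001,-0.0025],"delta_rot": [0,0,0],"grip": 0},{"xyz": [0,0,0],"delta_rot": [0,0,0],"grip": 0},{"xyz": [0,0,0],"delta_rot": [0,0,0],"grip": -0.3},{"xyz": [0,0,0],"delta_rot": [0,0,0],"grip": -0.6},{"xyz": [0,0,0],"delta_rot": [0,0,0],"grip": -0.8},{"xyz": [0,0,0],"delta_rot": [0,0,0],"grip": -0.9}], "grip_force": 40}}

```text
time_s: 38.05
position: [0.5328, -0.1913, 0.0774]
tcp_rot: [0.124, 0.929, 0.214, 0.275]
ft_force: [1.0, 0.8, -2.0]
finger_gap: 0.0361
```

```bash
python3 kt.py|tail -3
```

```text
rot [0.0026 0.0014 0.001 ] 0.0031676788750524083 pre [-0.0327  0.007   0.0463] grasp [-0.      0.0007 -0.0012] n [-0.563   0.1094  0.8192]
out 0.042865780192861365 lateral 0.0008118561163678178 -0.0006323528119586419 F [ 0.9723  0.8437 -2.0041] F.n -2.0967906965245557 T.n 0.017982718402832887 0.03611157026967991
jaw angle in plane -52.9697483547526 38.05 [-0.6125  0.4962  2.2305  2.1487  0.2813 -1.5932]
```

Emit:
{"method": "arm_command", "body": {"plan": [{"xyz": [0,0,0],"delta_rot": [0,0,0],"grip": -1},{"xyz": [0,0,0],"delta_rot": [0,0,0],"grip": -1},{"xyz": [0,0,0],"delta_rot": [0,0,0],"grip": -1},{"xyz": [0,0,0],"delta_rot": [0,0,0],"grip": -1},{"xyz": [0,0,0],"delta_rot": [0,0,0],"grip": -1},{"xyz": [0,0,0],"delta_rot": [0,0,0],"grip": -1},{"xyz": [0,0,0],"delta_rot": [0,0,0],"grip": -1},{"xyz": [0,0,0],"delta_rot": [0,0,0],"grip": -1},{"xyz": [0,0,0],"delta_rot": [0,0,0],"grip": -1},{"xyz": [0,0,0],"delta_rot": [0,0,0],"grip": -1}]}}

```text
time_s: 39.3
position: [0.5328, -0.1913, 0.0773]
tcp_rot: [0.124, 0.929, 0.214, 0.275]
ft_force: [-0.7, 0.7, 0.0]
finger_gap: 0.0366
```

```bash
python3 kt.py|tail -3
```

```text
rot [0.0025 0.0014 0.0011] 0.0030585114702504474 pre [-0.0327  0.007   0.0464] grasp [-0.0001  0.0006 -0.0011] n [-0.563   0.1094  0.8192]
out 0.042800669178141924 lateral 0.0007753324996367071 -0.00061696930987655 F [-0.6795  0.6837  0.0173] F.n 0.4716124151964105 T.n -0.014922568564280592 0.03660139946819556
jaw angle in plane -52.97811213631287 39.3 [-0.6124  0.4964  2.2304  2.1488  0.2813 -1.5931]
```

The jaws stopped at 36.5 mm, which is probably the round foot. I'll open, back out 9 mm and close on the bar.

Emit:
{"method": "arm_command", "body": {"plan": [{"xyz": [0,0,0],"delta_rot": [0,0,0],"grip": 0},{"xyz": [0,0,0],"delta_rot": [0,0,0],"grip": 0},{"xyz": [-0.0025,0.0005,0.0037],"delta_rot": [0,0,0],"grip": 0},{"xyz": [-0.0025,0.0005,0.0037],"delta_rot": [0,0,0],"grip": 0},{"xyz": [0,0,0],"delta_rot": [0,0,0],"grip": -1},{"xyz": [0,0,0],"delta_rot": [0,0,0],"grip": -1},{"xyz": [0,0,0],"delta_rot": [0,0,0],"grip": -1},{"xyz": [0,0,0],"delta_rot": [0,0,0],"grip": -1},{"xyz": [0,0,0],"delta_rot": [0,0,0],"grip": -1},{"xyz": [0,0,0],"delta_rot": [0,0,0],"grip": -1}]}}

```text
time_s: 40.55
position: [0.5274, -0.1903, 0.0854]
tcp_rot: [0.124, 0.929, 0.214, 0.275]
ft_force: [-1.1, 0.6, 2.1]
finger_gap: 0.0141
```

```bash
python3 kt.py|tail -3
```

```text
rot [0.0023 0.0015 0.0015] 0.0031869283872875834 pre [-0.0273  0.0059  0.0384] grasp [ 0.0054 -0.0004 -0.0091] n [-0.563   0.1094  0.8192]
out 0.052554418664199645 lateral 0.0008389040358699508 -0.0006099271047132343 F [-1.1199  0.6425  2.0936] F.n 2.415811663473505 T.n -0.06876752682325651 0.014092080926739092
jaw angle in plane -53.007529651291904 40.55 [-0.6187  0.4727  2.2376  2.0896  0.2749 -1.537 ]
```

Emit:
{"method": "arm_command", "body": {"plan": [{"xyz": [0,0,0],"delta_rot": [0.056,-0.011,-0.082],"grip": -1},{"xyz": [0,0,0],"delta_rot": [0.056,-0.011,-0.082],"grip": -1},{"xyz": [0,0,0],"delta_rot": [0.056,-0.011,-0.082],"grip": -1},{"xyz": [0,0,0],"delta_rot": [0.056,-0.011,-0.082],"grip": -1},{"xyz": [0,0,0],"delta_rot": [0.056,-0.011,-0.082],"grip": -1},{"xyz": [0,0,0],"delta_rot": [0.056,-0.011,-0.082],"grip": -1},{"xyz": [0,0,0],"delta_rot": [0.056,-0.011,-0.082],"grip": -1},{"xyz": [0,0,0],"delta_rot": [0.056,-0.011,-0.082],"grip": -1},{"xyz": [0,0,0],"delta_rot": [0.056,-0.011,-0.082],"grip": -1},{"xyz": [0,0,0],"delta_rot": [0.056,-0.011,-0.082],"grip": -1}]}}

```text
time_s: 41.8
position: [0.5275, -0.1895, 0.0854]
tcp_rot: [-0.026, 0.915, -0.268, 0.299]
ft_force: [0.1, 0.6, 1.4]
finger_gap: 0.0141
```

```bash
python3 kt.py|tail -3
```

```text
rot [-0.5716  0.1124  0.8401] 1.0223245667020655 pre [-0.0274  0.0052  0.0384] grasp [ 0.0052 -0.0012 -0.0091] n [-0.563   0.1094  0.8192]
out 0.052550413104889546 lateral 0.0008271920423561924 0.00016644065392396046 F [0.1242 0.5794 1.3674] F.n 1.1136225230416348 T.n 0.1560767341020545 0.014128832553356145
jaw angle in plane -111.57442160338984 41.8 [-0.614   0.4713  2.2361  2.087   0.2682 -0.5077]
```

Emit:
{"method": "arm_command", "body": {"plan": [{"xyz": [0,0,0],"delta_rot": [0.034,-0.0065,-0.049],"grip": -1},{"xyz": [0,0,0],"delta_rot": [0.034,-0.0065,-0.049],"grip": -1},{"xyz": [0,0,0],"delta_rot": [0.034,-0.0065,-0.049],"grip": -1},{"xyz": [0,0,0],"delta_rot": [0.034,-0.0065,-0.049],"grip": -1},{"xyz": [0,0,0],"delta_rot": [0.034,-0.0065,-0.049],"grip": -1},{"xyz": [0,0,0],"delta_rot": [0.034,-0.0065,-0.049],"grip": -1},{"xyz": [0,0,0],"delta_rot": [0.034,-0.0065,-0.049],"grip": -1},{"xyz": [0,0,0],"delta_rot": [0.034,-0.0065,-0.049],"grip": -1},{"xyz": [0,0,0],"delta_rot": [0.034,-0.0065,-0.049],"grip": -1},{"xyz": [0,0,0],"delta_rot": [0.034,-0.0065,-0.049],"grip": -1}]}}

```text
time_s: 43.05
position: [0.5273, -0.1889, 0.0856]
tcp_rot: [-0.111, 0.803, -0.516, 0.276]
ft_force: [-3.0, -3.3, 3.1]
finger_gap: 0.0143
```

```bash
python3 kt.py|tail -3
```

```text
rot [-0.8964  0.168   1.3112] 1.59713175729211 pre [-0.0272  0.0046  0.0382] grasp [ 0.0055 -0.0018 -0.0093] n [-0.563   0.1094  0.8192]
out 0.052906773296025666 lateral 0.0006664273969375183 0.0007192947543254585 F [-3.001  -3.3456  3.1464] F.n 3.900879010884749 T.n 4.910356575600996 0.014261694881266189
jaw angle in plane -144.50749838688188 43.05 [-0.6156  0.4685  2.2317  2.0311  0.2644  0.1213]
```

The torque shows the end stop. Next I'll open and retreat along the axis.

Emit:
{"method": "arm_command", "body": {"plan": [{"xyz": [0,0,0],"delta_rot": [0,0,0],"grip": 0},{"xyz": [0,0,0],"delta_rot": [0,0,0],"grip": 0},{"xyz": [0,0,0],"delta_rot": [0,0,0],"grip": 0},{"xyz": [0,0,0],"delta_rot": [0,0,0],"grip": 0},{"xyz": [-0.006,0.001,0.008],"delta_rot": [0,0,0],"grip": 0},{"xyz": [-0.009,0.002,0.013],"delta_rot": [0,0,0],"grip": 0},{"xyz": [-0.011,0.002,0.016],"delta_rot": [0,0,0],"grip": 0},{"xyz": [-0.005,0.001,0.02],"delta_rot": [0,0.03,0],"grip": 0},{"xyz": [0,0,0.03],"delta_rot": [0,0.05,0],"grip": 0},{"xyz": [0,0,0.03],"delta_rot": [0,0.05,0],"grip": 0}]}}

```text
time_s: 44.3
position: [0.5043, -0.1711, 0.1622]
tcp_rot: [-0.113, 0.813, -0.515, 0.248]
ft_force: [-0.8, 0.4, -0.5]
finger_gap: 0.043
```

```bash
python3 kt.py|tail -2
python3 - <<'E'
from h import *
np.set_printoptions(precision=4,suppress=True)
viewer.camera('wrist');c=viewer.calibration('wrist');np.save('c8.npy',c,allow_pickle=True);im=snap('wrist','w8');snap('top','top8');snap('scene','scene8')
O=np.array([.5835,-.0946]);a=np.radians(-11);R2=np.array([[np.cos(a),-np.sin(a)],[np.sin(a),np.cos(a)]])
f=lambda X:np.r_[R2@np.array(X)[:2]+O,X[2]]
n=np.array([-np.sin(np.radians(35)),0,np.cos(np.radians(35))]);ux=np.array([n[2],0,-n[0]])
K=np.array([0,-.105,.047])-.009*ux
print('foot',proj(c,f(K+.013*n)),'bar',proj(c,f(K+.036*n)), 'n dir',proj(c,[f(K+.036*n+.03*(np.cos(q)*ux+np.sin(q)*np.array([0,1,0]))) for q in np.radians([-30,-40,150,140])]))
hsv=cv2.cvtColor(im[:,:,::-1].copy(),cv2.COLOR_BGR2HSV);m=cv2.inRange(hsv,(8,90,60),(22,255,255))
k,l,st,ce=cv2.connectedComponentsWithStats(m)
for i in np.argsort(-st[1:,4])[:3]+1:
  print(st[i],ce[i])
E
```

```text
out 0.130546197183783 lateral 0.023361795884188512 0.013765201045501427 F [-0.7518  0.4017 -0.5364] F.n 0.027831555930023788 T.n 0.010051274853887153 0.04304956746090952
jaw angle in plane -144.13713771746063 44.3 [-0.6203  0.2462  2.1803  0.8659  0.3266  1.3032]
foot [[358.0873 199.5689]] bar [[362.3922 210.4645]] n dir [[345.086  170.8854]
 [352.7899 168.2506]
 [378.2692 246.8662]
 [371.1526 249.1626]]
[ 250  200   86   85 2658] [295.2995 245.6215]
[ 61 345  11  16  69] [ 66.6957 352.3623]
[271 306   6  11  36] [273.1944 310.6667]
```

Run:
```python
from h import *
np.set_printoptions(precision=4,suppress=True)
O=np.array([.5835,-.0946,0]);RF=R.from_euler('z',-11,degrees=True)
n=np.array([-np.sin(np.radians(35)),0,np.cos(np.radians(35))]);ux=np.array([n[2],0,-n[0]]);uy=np.array([0,1.,0])
K=np.array([0,-.105,.047])-.009*ux+.001*uy
def plane(c,px,h):
    e=RF.inv().apply(np.array(c['eye'])-O);v=RF.inv().apply(ray(c,px));q=K+h*n
    X=e+v*(((q-e)@n)/(v@n))[:,None]-q;return np.c_[X@ux,X@uy]
for nm in('7','8'):
    c=np.load(f'c{nm}.npy',allow_pickle=True).item();im=cv2.imread(f'pics/w{nm}.png');g=im.max(2)
    px=proj(c,RF.apply(K+.036*n)+O)[0];print(nm,px)
    k,l,st,ce=cv2.connectedComponentsWithStats((g>85).astype(np.uint8))
    ids=[i for i in range(1,k) if 3<=st[i,4]<150 and np.hypot(*(ce[i]-px))<40]
    for i in ids: print(' blob',st[i,4],ce[i],plane(c,[ce[i]],.036)[0])
    # dark long lobe beyond the foot radius
    yy,xx=np.nonzero(g<75);P=np.c_[xx,yy].astype(float);X=plane(c,P,.036);rr=np.hypot(*X.T)
    s=(rr<.034)&(rr>.024);a=np.degrees(np.arctan2(X[s,1],X[s,0]));h,b=np.histogram(a,bins=36,range=(-180,180));print(' dark lobe',[(int(x),int(v)) for x,v in zip(b,h) if v>8])
c=np.load('c8.npy',allow_pickle=True).item();im=cv2.imread('pics/w8.png')
m=cv2.inRange(cv2.cvtColor(im,cv2.COLOR_BGR2HSV),(8,90,60),(22,255,255));cs,_=cv2.findContours(m,0,2)
q=max(cs,key=cv2.contourArea);ap=cv2.approxPolyDP(q,2.5,True)[:,0].astype(float)
print(np.c_[ap,RF.inv().apply(onz(c,ap,.022)-O)[:,:2]])
a,b=cv2.imread('pics/top0.png'),cv2.imread('pics/top8.png')
d=cv2.absdiff(a,b).max(2)
for nm,(x,y,w,h) in dict(mug=(450,155,40,40),pad=(450,205,45,50),tape=(162,216,42,42),lens=(240,145,24,24),tweez=(278,138,18,45),pen=(305,245,50,14)).items(): print(nm,(d[y:y+h,x:x+w]>40).mean())
```

```text
7 [298.5826 197.835 ]
 blob 58 [308.6207 188.9828] [0.0108 0.0093]
 dark lobe [(-160, 32), (-150, 44), (-140, 44), (-130, 46), (-120, 43), (-110, 46), (-100, 50), (-90, 46), (-80, 49), (-70, 53), (-60, 53), (-50, 38), (-20, 26), (-10, 50), (0, 57), (10, 61), (20, 62), (30, 58), (40, 56), (50, 34), (60, 12)]
8 [361.4805 211.6   ]
 blob 98 [355.5306 185.2857] [ 0.0146 -0.0123]
 dark lobe [(-70, 12), (-60, 41), (-50, 96), (-40, 101), (-30, 57), (-20, 26), (-10, 18), (120, 31), (130, 70), (140, 90), (150, 11)]
[[289.     200.       0.0471  -0.0559]
 [250.     253.       0.0477   0.0115]
 [255.     254.       0.0426   0.0081]
 [263.     242.       0.0433  -0.007 ]
 [276.     245.       0.0304  -0.015 ]
 [279.     284.       0.0043   0.0098]
 [288.     273.       0.0039  -0.0048]
 [297.     280.      -0.007   -0.0068]
 [335.     236.      -0.0091  -0.062 ]
 [318.     220.       0.0123  -0.0616]
 [303.     239.       0.0126  -0.0388]
 [296.     241.       0.0168  -0.0325]
 [281.     225.       0.0386  -0.0328]
 [294.     205.       0.0399  -0.0559]]
mug 0.0
pad 0.0
tape 0.0022675736961451248
lens 0.0
tweez 0.0
pen 0.0
```

```bash
python3 -c "
from h import *
s=telemetry.observe();print(s['time_s'],s['ft_force'],abs(s['qd']).max());print(hand_in())"
```

```text
44.5 [-0.49909905  0.07732131 -0.33492485] 0.01839695690563135
the job is handed in; nothing more can be done
None
```

I loaded the blank into the fixture, pushed it home by feel and clamped it, then handed the job in at 44.5 s. No verdict was reported.

**What I did**
- I gripped the blank across the notch, carried it over, set it on the bed and slid it under the clamp arm.
- I pushed it home in the grip, then released it and checked again with closed fingers. It stood firm on the stop screw at about 6.6 N and on the back pins at about 5.7 N.
- I turned the knob clockwise until it stalled, then opened the jaws and backed away.

**Last checks**
- **Knob:** the mark on the bar moved about 81° between pictures, which matches full travel. The measured torque rose to 4.9 Nm at the end stop.
- **Right-hand end:** by camera it sits at fixture y ≈ -61.8 mm, and the push check gave -60.6 mm.
- **Other things:** the mug, pad, tape, the front lens blank, tweezers and pen show no movement in the top view. I did not check the spray bottle by numbers.
- **Robot:** at hand-in it touched nothing, with about 0.6 N residual on the sensor.

**What went wrong or disagreed**
- **Back pins:** after clamping, the camera put the straight edge at x ≈ 47–48 mm, not 50. The front edge read about 2 to 3 mm low as well, so I took this as camera offset. I had no picture views left to confirm it independently.
- **First slide towards the pins:** the blank dragged and tilted slightly, so I levelled it and raised it about 1 mm.
- **First knob grasp:** it stopped on the round foot, so I backed out 9 mm and gripped the bar.
- **End of the knob turn:** the jaws appear to have slipped about 14° on the bar.

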